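# Clamp a bearing in the swing-clamp fixture with its ratchet handle

## Robot

A 6-joint arm with a two-finger parallel gripper is mounted at the origin on a cart in front of the work surface, level with it; the furniture and walls round the work are solid. World frame = base frame: x ahead of the robot, y to its left, z up, the work surface at z = 0. Lengths are in m, angles in rad, forces in N, time in s.
With the tool pointing down it reaches from about 0.375 to 0.9 m from the base axis. Payload 3.1 kg.
Tool frame: the origin (TCP) lies at the centre of the arm's flange, where the gripper is bolted on; the fingertips stand tip_reach ahead of it and the grasp point (between the pads) lies 164 mm ahead of it (tip_reach is the distance from the TCP to the fingertips, in m); z points along the fingers, y is the direction in which the jaws open and shut (so a half turn about z gives the same grasp; the last joint's range is limited). The gripper opens to 87 mm and grips with 3 to 60 N. Pads are 19 mm wide; open, the fingers measure 117 mm over their backs; the gripper's body (75 mm by 190 mm) begins 51 mm behind the grasp point.
Start: joints at [-1.359, 0.527, 1.433, -0, 1.181, -0.178], TCP at [0.238, -0.578, 0.405] pointing down, gripper open.
Joint ranges: [-3.08, 3.08], [-0.75, 2.2], [0.22, 2.44], [-1.43, 4.57], [0, 2.65], [-2.85, 2.85]. Speed limits (rad/s): [2.79, 2.79, 3.14, 3.14, 3.14, 3.14].

## Interface

Orientations are given as a unit quaternion [x, y, z, w].
In Python, from rig import get_obs, camera, hand_in, tip_reach gives the robot as it stands. The module is installed in compiled form; this text tells all that it offers.
- The arm moves only by the tool servo_tool, never from a script. Its argument "steps" is one flat list of numbers, 5 for each row, row after row: the finger opening in m, from 0 to 0.087, then the shift along the tool's x, y, z in m, then the turn about the tool's z in rad. A call has 1 to 12 rows; each row is the pose to reach, as a shift and turn from the pose commanded when the call began, along the tool's axes at that moment; what a row does not reach only later rows make up. A row lasts 1/8 s, in which the tool goes at most 62.5 mm and 10.7 degrees, less where a joint would pass 70% of its speed; a pose out of reach is approached as far as the arm can. A call with a gripper value outside its range is refused whole. The fingers move at their own pace and stop on an object; "force" is the grip in N (left out, the last holds). Time passes only in rows, so rows that repeat a pose let the fingers close. It gives the time, the measured TCP pose, the force and the opening at its end, in the units of the state.
- get_obs(): the state, without advancing time (a new reading comes with each control period).
- camera(name): name is "scene" or "top" or "wrist"; returns a dict with "pixels" (384x512x3 uint8, blue, green, red), "vertical_fov" (degrees; the focal length in pixels is half the picture's height over the tangent of half this angle, whatever the lens; pixels are square), "cx", "cy" (the principal point, pixels), "D" ([k1, k2, p1, p2, k3] as OpenCV has them; the pictures are not rectified), "T" (4x4, takes a point from camera to world coordinates). Camera axes: x right, y up, looking along -z (the intrinsics and any distortion apply to the point x, -y, -z); pixel columns grow to the right and rows downward; lengths in m; the calibration is good to about 2 mm. A picture is of the moment at which its call begins. There is no depth.
- hand_in(): hands the job in, once; it reports no verdict.
The state is a dict: "time": time; "q": joint angles; "joint_velocities": joint speeds; "joint_torque": joint torques, N m; "position": TCP position; "tool_rot": TCP orientation; "ft_force": force on the tool from outside, world axes, zero at the start; "moment": the same for the moment, N m; "grip_width": finger opening in m.
Only numpy, scipy, OpenCV 4.12 (cv2) and the standard library are available. Lean on these libraries where they do the work, as an engineer would, in place of code of your own. Each camera call takes 0.05 s, during which the arm holds its last target.

## Task

Clamp the bearing in the fixture for inspection: slide it along the fixture's base plate, without lifting it, until it sits fully home in the vee of the two steel bars, then swing the blue clamp arm round until its black foot is over the bearing, fully against its stop. Then tighten the clamp by working the red-knobbed ratchet handle to and fro between its two guard posts (about three full clockwise strokes) until the foot presses firmly on the bearing, and leave the handle swung back counter-clockwise at its home post. Leave the other things on the bench where they are.

Things in the scene. Friction and masses are not known exactly. Their poses are not given: they have to be found in the camera images.
- clamp_axis (a point): the fixture, fixed to the bench: point on the bench (z = 0) under its upright column, on the axis about which clamp arm and ratchet handle turn. Its axes: x = the way the bearing is pushed into the vee, y = left of that, z up. A green base plate, 10 mm thick, reaches from -165 to +85 mm in x and -165 to +80 mm in y round this point
- ratchet_head (a point): top centre of the round ratchet head, 66 mm across, z = 73 to 103 mm, on the column. A pawl inside makes the handle turn the clamp screw on clockwise strokes (12 clicks a turn, two a full stroke) and slip on the way back, the screw staying put. The screw draws arm and foot down 3.2 mm a rad; a black line on the brass disc here shows its turning
- home_post (a point): top of the home guard post: two upright posts (14 mm thick, 92 mm high, black caps), 62 mm from the column axis, stand just outside the two ends of the handle's swing, at 166 (home) and 70 degrees counter-clockwise from the fixture's x
- seat (a point): where the middle of the bearing lies when it is fully home in the vee: 110 mm to the fixture's right (-y) of the axis, 17 mm above the bench; axes as the fixture. The vee is two steel bars 12 mm high on the plate, at 45 degrees, on the far (+x) side of the seat, open to -x
- bearing_mid (a point): the loose ball bearing to be clamped, a grey steel ring 62 mm across and 14 mm high, lying flat on the base plate (its underside 10 mm above the bench) on the -x side of the vee; this point is its centre, half-way up. To the right of the fixture an open wooden case with raised lid stands on the bench: pass over it with room
- swing_post (a point): on the axis of the yellow round post (22 mm thick, from 62 to 102 mm above the bench) on the end of the blue clamp arm, 110 mm from the column axis; point 83 mm above the bench before tightening. Pushed sideways (about 1 N) it swings the arm. Below it hangs the black foot, its underside 31 mm above the bench before tightening, 7 mm clear of the bearing
- swing_arm (a joint): angle of the blue clamp arm, rad: 0 = fully over the seat, against its stop (arm points to the fixture's -y), growing counter-clockwise seen from above as it swings away, up to 1.3; it stays where it is left
- handle_knob (a point): middle of the upright red knob (22 mm thick, standing from 91 to 133 mm above the bench, point 114 mm above it) at the end of the flat steel ratchet handle (81 to 91 mm above the bench), 110 mm from the column axis; pushing it sideways takes about 3 N on the tightening stroke, 1 N back
- handle (a joint): angle of the ratchet handle, rad: 0 = home, against the home post, where it points 155 degrees counter-clockwise from the fixture's x (towards the robot and left); grows clockwise seen from above (the tightening stroke) to 1.30, its other stop; it stays where it is left
- screw (a joint): angle the clamp screw has turned, rad: 0 at the start, growing clockwise as it tightens. The sprung foot touches the bearing at about 2.2, then presses harder and harder: about 6 N at 2.6, 11 N at 3.3; the clamp is firm from 2.6 on; the screw stops at 4.8
- foot: the black round foot under the end of the clamp arm, 48 mm across; origin at the centre of its underside
- bearing: the same bearing, origin at the centre of its underside
- grease_tin_mid (a point): bystander: silver-lidded grease tin with a yellow and blue band, 63 mm across, 43 mm high; its centre
- plug_gauge_mid (a point): bystander: grey steel plug gauge standing upright, 35 mm across, 102 mm high; its centre
- tape_roll_mid (a point): bystander: roll of tape, 78 mm across, 19 mm high; its centre
- micrometer_mid (a point): bystander: blue micrometer lying flat, 135 mm long, 15 mm high; its centre
There are look-alikes about, which are no part of the job. What is meant by the bearing is not turquoise, and is the larger of those in its own colour.

How it is judged:
By the outcome, as a careful person would: the job done as asked, in the order asked, and still so for the second after the job is handed in, with the robot touching nothing.
It also fails if it takes over 72 s, if anything falls off the work surface, if the arm or the gripper's body presses on something with over 40 N, if the wrist force passes 120 N, or if a joint passes its speed limit or range.

## Working session

There is one attempt and no reset: what is moved stays moved. The work goes in short steps, Python scripts to look and compute and a tool call to move; the robot and the scene stay as the last step left them, time stands still between calls to the robot, and variables do not carry over. Pictures are saved under pics/ and viewed, and the job is handed in when it is done.

Besides the shell and the picture viewer there is one more tool, called as name(argument=value, ...), one argument or row to a line, values as JSON. servo_tool: Moves the arm, as the interface text tells. Its arguments: {"type":"object","properties":{"steps":{"type":"array"},"force":{"type":"number"}},"required":["steps"]}

```bash
mkdir -p pics; ls
cat > h.py <<'E'
import numpy as np, cv2
from rig import get_obs, camera, hand_in, tip_reach
def shot(n,f):
    c=camera(n); cv2.imwrite('pics/'+f+'.png',c['pixels'])
    import pickle; pickle.dump(c,open('pics/'+f+'.pkl','wb')); return c
def load(f):
    import pickle; return pickle.load(open('pics/'+f+'.pkl','rb'))
def K(c):
    h=c['pixels'].shape[0]; f=h/2/np.tan(np.radians(c['vertical_fov'])/2)
    return np.array([[f,0,c['cx']],[0,f,c['cy']],[0,0,1.]])
def ray(c,u,v):
    p=cv2.undistortPoints(np.array([[[u,v]]],float),K(c),np.array(c['D'],float))[0,0]
    T=np.array(c['T']); d=T[:3,:3]@np.array([p[0],-p[1],-1]); return T[:3,3],d
def onz(c,u,v,z):
    o,d=ray(c,u,v); return o+d*(z-o[2])/d[2]
def proj(c,P):
    T=np.array(c['T']); q=T[:3,:3].T@(np.array(P,float)-T[:3,3]); q=np.array([q[0],-q[1],-q[2]])
    return cv2.projectPoints(q.reshape(1,1,3),np.zeros(3),np.zeros(3),K(c),np.array(c['D'],float))[0][0,0]
def tri(c1,p1,c2,p2):
    o1,d1=ray(c1,*p1);o2,d2=ray(c2,*p2)
    s=np.linalg.lstsq(np.stack([d1,-d2],1),o2-o1,rcond=None)[0]
    a=o1+d1*s[0];b=o2+d2*s[1]; return (a+b)/2,np.linalg.norm(a-b)
E
python3 - <<'E'
from h import *
for n in ['scene','top','wrist']:
    c=shot(n,n+'0'); print(n,c['vertical_fov'],c['D'],np.round(c['T'],3).tolist())
print(get_obs()); print(tip_reach() if callable(tip_reach) else tip_reach)
E
```

```text
pics
scene 52.11992445732631 [-0.11211462  0.          0.          0.          0.        ] [[-0.589, 0.56, -0.583, -0.078], [-0.808, -0.393, 0.439, 0.491], [0.017, 0.73, 0.684, 0.868], [0.0, 0.0, 0.0, 1.0]]
top 49.54781388489359 [-0.1304492  0.         0.         0.         0.       ] [[0.011, 0.988, -0.151, 0.354], [-1.0, 0.014, 0.015, 0.03], [0.017, 0.151, 0.988, 1.612], [0.0, 0.0, 0.0, 1.0]]
wrist 58.468233696316204 [-0.04718909  0.          0.          0.          0.        ] [[0.38, 0.885, 0.27, 0.31], [-0.925, 0.364, 0.109, -0.546], [-0.002, -0.292, 0.957, 0.383], [0.0, 0.0, 0.0, 1.0]]
{'time': 0.15, 'q': array([-1.35951036e+00,  5.28221926e-01,  1.43358677e+00, -5.68551146e-06,
        1.18139879e+00, -1.78506919e-01]), 'joint_velocities': array([ 0.00045086, -0.00329303, -0.00277966, -0.00040254, -0.00027213,
       -0.00123382]), 'joint_torque': array([-5.39990851e-04, -4.40430629e+01, -1.76841813e+01,  6.32728217e-02,
        5.52998018e-02, -1.07160988e-04]), 'position': array([ 0.23746558, -0.5778512 ,  0.40402181]), 'tool_rot': array([ 9.81067201e-01,  1.93665939e-01, -1.58612717e-05, -8.07263421e-04]), 'ft_force': array([-0.92324254, -0.2277232 ,  0.1358075 ]), 'moment': array([-0.02144467,  0.00950386, -0.02118144]), 'grip_width': 0.0872141378322453}
0.1822
```

View pics/scene0.png

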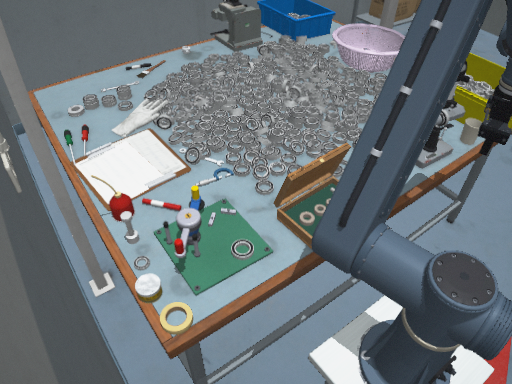

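View pics/top0.png

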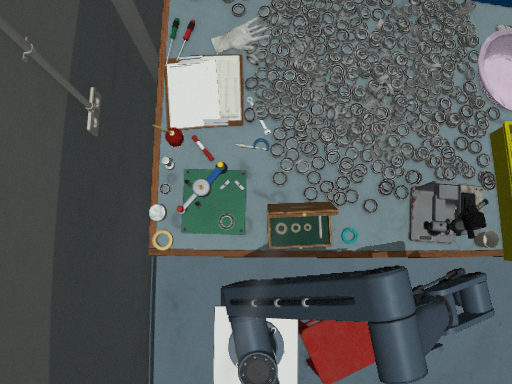

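View pics/wrist0.png

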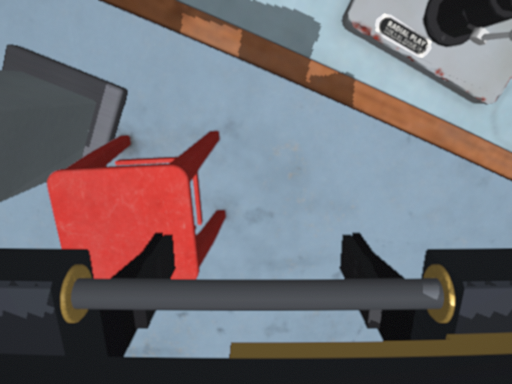

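The top view shows the plate at about (183–246, 168–234) and the bearing at (227,222), with the vee bars near (226,183) and (239,186). The column is at (201,187), the red knob at (181,209), and the yellow post at (220,165). I'll enlarge these.

Run:
```python
from h import *
a=load('top0')['pixels'][145:255,145:265]; a=cv2.resize(a,None,fx=5,fy=5,interpolation=cv2.INTER_CUBIC); cv2.imwrite('pics/topcrop0.png',a)
a=load('scene0')['pixels'][170:350,100:290]; a=cv2.resize(a,None,fx=3.3,fy=3.3,interpolation=cv2.INTER_CUBIC); cv2.imwrite('pics/scenecrop0.png',a); print(a.shape)
```

```text
(594, 627, 3)
```

View pics/topcrop0.png

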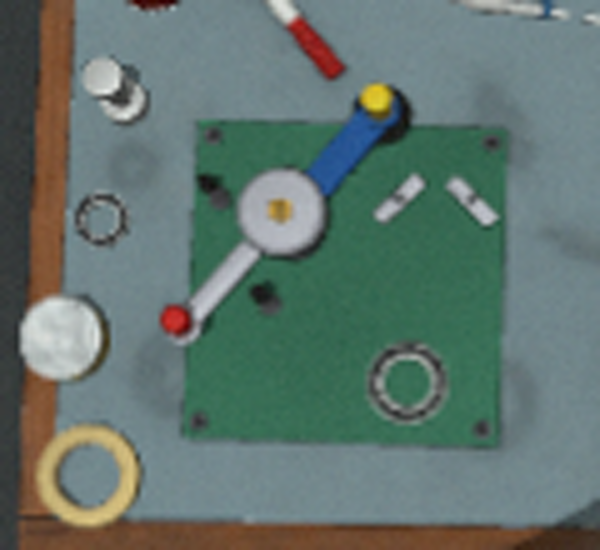

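View pics/scenecrop0.png

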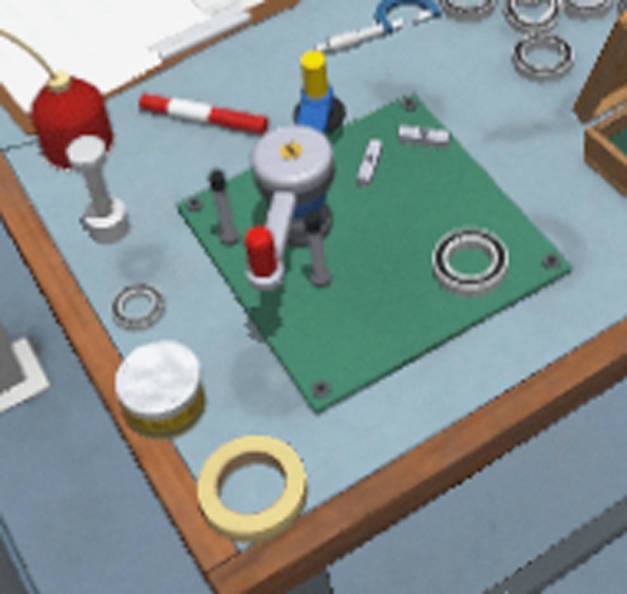

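```bash
cat > m.py <<'E'
from h import *
def cen(m,box):
    z=np.zeros_like(m); x0,y0,x1,y1=box; z[y0:y1,x0:x1]=m[y0:y1,x0:x1]
    n,l,s,c=cv2.connectedComponentsWithStats(z)
    if n<2: return None,0
    i=1+np.argmax(s[1:,4]); return c[i],s[i,4]
def masks(c):
    h=cv2.cvtColor(c['pixels'],cv2.COLOR_BGR2HSV); return dict(
     red=cv2.inRange(h,(0,150,90),(6,255,255))|cv2.inRange(h,(174,150,90),(180,255,255)),
     yel=cv2.inRange(h,(22,150,120),(34,255,255)),
     grn=cv2.inRange(h,(60,80,40),(85,255,255)),
     blu=cv2.inRange(h,(104,140,60),(122,255,255)))
E
python3 - <<'E'
from m import *
t=load('top0'); s=load('scene0'); mt=masks(t); ms=masks(s)
bt=(150,140,262,245); bs=(150,180,280,300)
for k in ['red','yel']:
    a=cen(mt[k],bt if k=='yel' else (170,195,195,220)); b=cen(ms[k],bs if k=='yel' else (165,230,195,265))
    print(k,a,b, tri(t,a[0],s,b[0]))
# plate
for nm,c,m,b in (('t',t,mt,bt),('s',s,ms,bs)):
    z=np.zeros_like(m['grn']);z[b[1]:b[3],b[0]:b[2]]=m['grn'][b[1]:b[3],b[0]:b[2]]
    ct=max(cv2.findContours(z,0,1)[0],key=cv2.contourArea); hl=cv2.convexHull(ct)[:,0].astype(float)
    P=np.array([onz(c,u,v,0.010)[:2] for u,v in hl])
    r=cv2.minAreaRect((P*1000).astype(np.float32)); print(nm,r, np.round(cv2.boxPoints(r),0).tolist())
# head top, bearing approx
print('head t',onz(t,145+281/5,145+210/5,.103),'s',onz(s,100+291/3.3,170+150/3.3,.103))
print('bearing t',onz(t,145+407/5,145+382/5,.024),'s',onz(s,100+471/3.3,170+259/3.3,.024))
for n,p in (('bar1',(400,198)),('bar2',(472,202))): print(n,onz(t,145+p[0]/5,145+p[1]/5,.022))
for n,p in (('posthome',(262,291)),('post2',(208,181))): print(n,onz(t,145+p[0]/5,145+p[1]/5,.092))
E
```

```text
red (array([179.58333333, 208.5       ]), np.int32(24)) (array([178.57281553, 245.49514563]), np.int32(103)) (array([0.50563091, 0.28176441, 0.11394694]), np.float64(0.000400048467066046))
yel (array([219.84615385, 164.11538462]), np.int32(26)) (array([195.025 , 191.9125]), np.int32(80)) (array([0.6779773 , 0.14146177, 0.08179867]), np.float64(0.001898483188214952))
t ((546.7796020507812, 168.1632843017578), (246.16587829589844, 243.64710998535156), 0.8094481229782104) [[422.0, 288.0], [425.0, 45.0], [672.0, 48.0], [668.0, 292.0]]
s ((547.4195556640625, 170.1511688232422), (244.3704833984375, 251.83535766601562), 89.31888580322266) [[420.0, 49.0], [672.0, 46.0], [675.0, 291.0], [423.0, 294.0]]
head t [0.58733891 0.20706214 0.103     ] s [0.58885479 0.20984075 0.103     ]
bearing t [0.46802459 0.11604527 0.024     ] s [0.46647179 0.11960207 0.024     ]
bar1 [0.61053388 0.12464052 0.022     ]
bar2 [0.60818581 0.06884865 0.022     ]
posthome [0.52854846 0.22051383 0.092     ]
post2 [0.61004432 0.26337115 0.092     ]
```

```bash
cat > r.py <<'E'
from h import *
from scipy.spatial.transform import Rotation as R
TR=tip_reach
def cur():
    o=get_obs(); Rm=R.from_quat(o['tool_rot']).as_matrix(); y=Rm[:,1]
    return o,Rm,np.degrees(np.arctan2(y[1],y[0]))
def rows(tg):
    """tg: (open, x,y,ztip,jawyawdeg)"""
    o,Rm,yw=cur(); p=np.array(o['position']); out=[]
    Rm=R.from_euler('z',yw,degrees=True).as_matrix()@np.array([[0,1,0],[1,0,0],[0,0,-1]]) if 0 else Rm
    for g,x,y,z,a in tg:
        d=Rm.T@(np.array([x,y,z+TR])-p); t=-np.radians((a-yw+180)%360-180)
        out.append([g]+[round(float(v),3) for v in d]+[round(float(t),3)])
    return out
def pr(tg):
    for r in rows(tg): print(r)
def st():
    o,Rm,yw=cur(); p=o['position']; print('t',round(o['time'],2),'tip',np.round([p[0],p[1],p[2]-TR],4),'yaw',round(yw,2),'F',np.round(o['ft_force'],1),'g',round(o['grip_width'],4))
E
python3 - <<'E'
from r import *
st()
pr([(0,.40,-.09,.20,-9.5),(0,.412,.127,.16,-9.5),(0,.412,.127,.05,-9.5)])
t=load('top0');print(onz(t,300,204,0.1),onz(t,268,247,.05),onz(t,337,207,.1))
E
```

```text
t 0.15 tip [ 0.2375 -0.5779  0.2218] yaw -67.67 F [-0.9 -0.2  0.1] g 0.0872
[0, 0.336, -0.389, 0.023, -1.015]
[0, 0.429, -0.586, 0.063, -1.015]
[0, 0.429, -0.585, 0.173, -1.015]
[ 0.52980678 -0.15644543  0.1       ] [ 0.37253415 -0.04239926  0.05      ] [ 0.52032099 -0.29358001  0.1       ]
```

servo_tool(
  steps=[0, 0.04, -0.05, 0.0, -0.15, 0, 0.08, -0.09, 0.0, -0.3, 0, 0.12, -0.14, 0.0, -0.5, 0, 0.16, -0.18, 0.0, -0.65, 0, 0.2, -0.23, 0.0, -0.8, 0, 0.24, -0.28, 0.0, -1.0, 0, 0.28, -0.33, 0.0, -1.015, 0, 0.336, -0.389, 0.0, -1.015, 0, 0.36, -0.44, 0.02, -1.015, 0, 0.39, -0.5, 0.04, -1.015, 0, 0.42, -0.56, 0.06, -1.015, 0, 0.429, -0.585, 0.09, -1.015],
)

```text
time: 1.65
position: [0.4126, 0.1211, 0.3197]
tool_rot: [0.763, 0.646, 0.002, 0.002]
ft_force: [1.0, 0.1, 0.5]
grip_width: 0.0005
```

Run:
```python
from r import *
st()
c=shot('top','top1'); shot('wrist','wrist1')
a=c['pixels'][145:255,145:265]; cv2.imwrite('pics/topcrop1.png',cv2.resize(a,None,fx=5,fy=5,interpolation=cv2.INTER_CUBIC))
```

```text
t 1.65 tip [0.4126 0.1211 0.1375] yaw -9.47 F [1.  0.1 0.5] g 0.0005
```

View pics/wrist1.png

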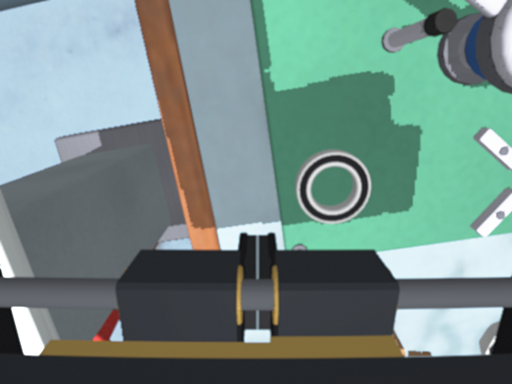

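In the wrist view the bearing is at (334,187), a grey steel ring with a dark seal. The candidates in the top view are the ring on the plate (227,222), a smaller grey ring (165,189) left of the fixture, small rings in the case around (280–320,228), and the turquoise ring (350,236). The one on the plate is the larger grey ring and lies on the −x side of the vee. I'll measure it in this enlarged crop.

Run:
```python
from r import *
c=load('wrist1'); px=c['pixels']; x0,y0,x1,y1=285,135,385,240
cv2.imwrite('pics/bcrop.png',cv2.resize(px[y0:y1,x0:x1],None,fx=5,fy=5,interpolation=cv2.INTER_CUBIC))
h=cv2.cvtColor(px,cv2.COLOR_BGR2HSV)[y0:y1,x0:x1]; m=cv2.inRange(h,(0,0,0),(180,70,255))
ct=max(cv2.findContours(m,0,1)[0],key=cv2.contourArea)
P=np.array([onz(c,u+x0,v+y0,.024)[:2] for u,v in ct[:,0]],np.float32)*1000
print('outer',cv2.fitEllipse(P), cv2.minEnclosingCircle(P))
```

```text
outer ((469.35296630859375, 121.11639404296875), (62.023193359375, 64.57648468017578), 30.97777557373047) ((469.52056884765625, 121.28461456298828), 32.682979583740234)
```

View pics/bcrop.png

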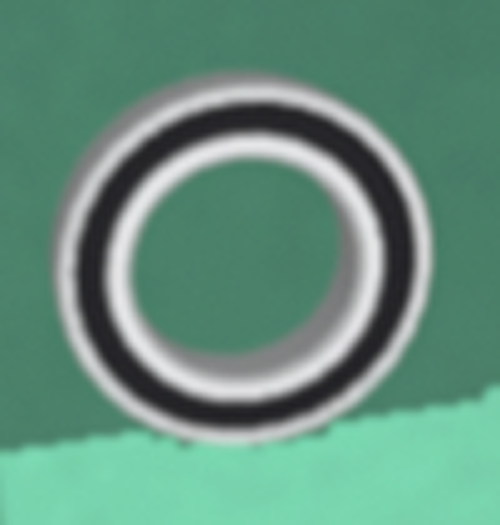

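View pics/topcrop1.png

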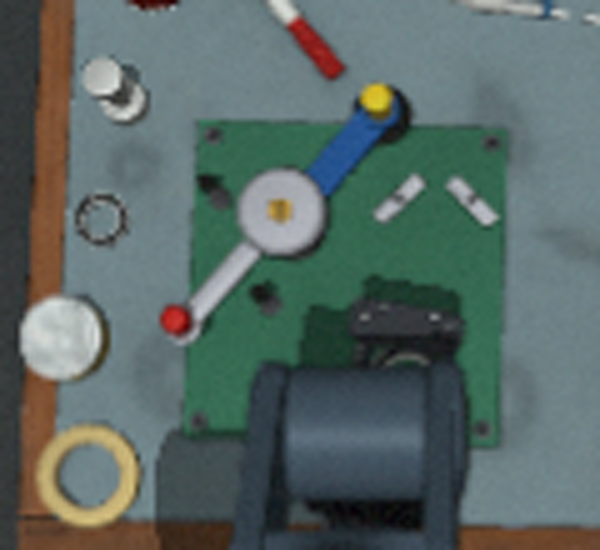

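Run:
```python
from r import *
c=load('wrist1')
print(onz(c,495,149,.022),onz(c,494,212,.022))
pr([(0,.412,.129,.06,-10),(0,.412,.129,.014,-10)])
```

```text
[0.60469646 0.13166835 0.022     ] [0.60584601 0.07627511 0.022     ]
[0, 0.006, 0.001, 0.075, 0.015]
[0, 0.006, 0.002, 0.121, 0.015]
```

servo_tool(
  steps=[0, 0.003, 0.0, 0.04, 0.015, 0, 0.006, 0.001, 0.08, 0.015, 0, 0.007, 0.002, 0.11, 0.015, 0, 0.007, 0.002, 0.122, 0.015, 0, 0.007, 0.002, 0.122, 0.015, 0, 0.007, 0.002, 0.122, 0.015],
)

```text
time: 2.5
position: [0.4153, 0.1253, 0.1984]
tool_rot: [0.768, 0.64, 0.001, 0.001]
ft_force: [-0.7, 0.4, -0.9]
grip_width: 0.0004
```

Run:
```python
from r import *
st(); shot('wrist','wrist2'); shot('scene','scene2')
s=load('scene2')['pixels'][170:350,100:290]; cv2.imwrite('pics/sc2.png',cv2.resize(s,None,fx=3.3,fy=3.3,interpolation=cv2.INTER_CUBIC))
pr([(0,.527,.109,.014,-10),(0,.543,.106,.014,-10)])
```

```text
t 2.5 tip [0.4153 0.1253 0.0162] yaw -10.39 F [-0.7  0.4 -0.9] g 0.0004
[0, 0.004, 0.113, 0.003, -0.007]
[0, 0.004, 0.129, 0.003, -0.007]
```

View pics/wrist2.png

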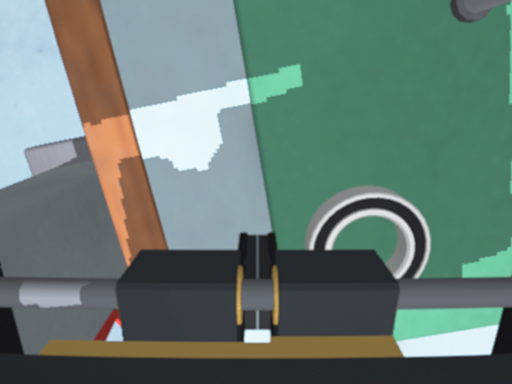

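View pics/sc2.png

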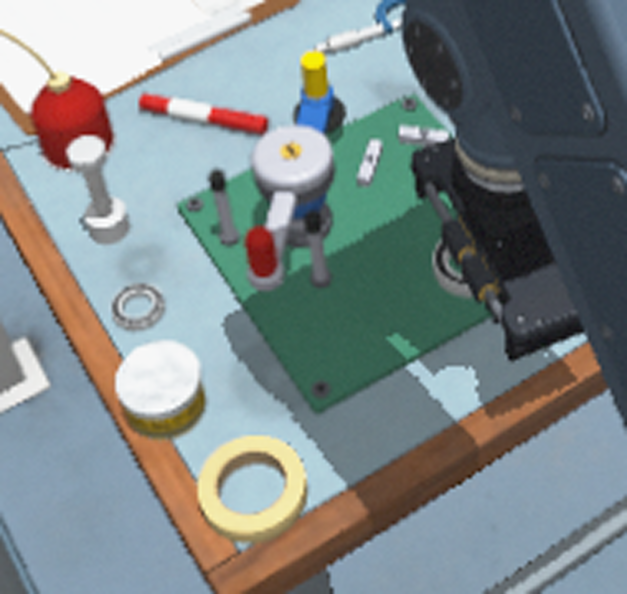

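servo_tool(
  steps=[0, 0.004, 0.005, 0.002, -0.007, 0, 0.004, 0.012, 0.002, -0.007, 0, 0.004, 0.02, 0.002, -0.007, 0, 0.004, 0.03, 0.002, -0.007, 0, 0.004, 0.04, 0.002, -0.007, 0, 0.004, 0.05, 0.002, -0.007, 0, 0.004, 0.06, 0.002, -0.007, 0, 0.004, 0.07, 0.002, -0.007, 0, 0.004, 0.08, 0.002, -0.007, 0, 0.004, 0.09, 0.002, -0.007, 0, 0.004, 0.098, 0.002, -0.007, 0, 0.004, 0.1, 0.002, -0.007],
)

```text
time: 4.1
position: [0.5152, 0.1113, 0.1955]
tool_rot: [0.766, 0.643, 0.001, 0.001]
ft_force: [-0.6, 0.8, 0.1]
grip_width: 0.0005
```

Run:
```python
from r import *
st(); shot('wrist','wrist3'); c=shot('scene','scene3')
s=c['pixels'][170:350,100:290]; cv2.imwrite('pics/sc3.png',cv2.resize(s,None,fx=3.3,fy=3.3,interpolation=cv2.INTER_CUBIC))
s=shot('top','top3')['pixels'][145:255,145:265]; cv2.imwrite('pics/tc3.png',cv2.resize(s,None,fx=5,fy=5,interpolation=cv2.INTER_CUBIC))
```

```text
t 4.1 tip [0.5152 0.1113 0.0133] yaw -9.98 F [-0.6  0.8  0.1] g 0.0005
```

View pics/wrist3.png

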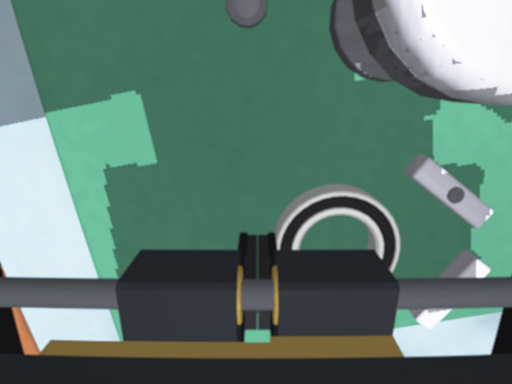

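View pics/sc3.png

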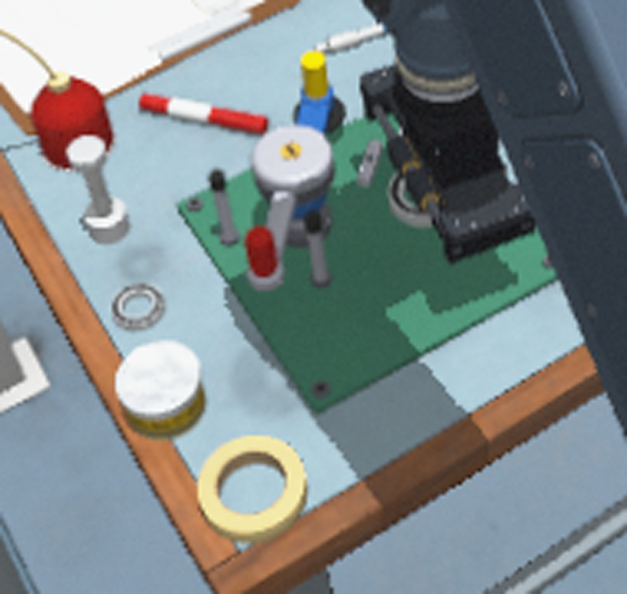

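View pics/tc3.png

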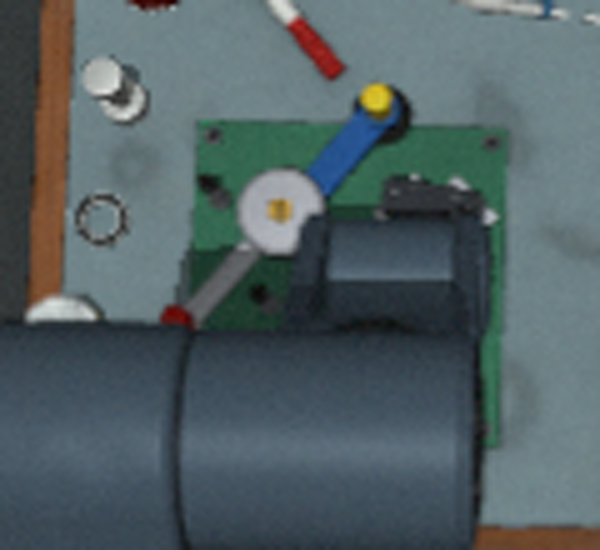

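servo_tool(
  steps=[0, 0.0, 0.006, 0.0, 0, 0, 0.0, 0.013, 0.0, 0, 0, 0.0, 0.019, 0.0, 0, 0, 0.0, 0.022, 0.0, 0, 0, 0.0, 0.024, 0.0, 0, 0, 0.0, 0.026, 0.0, 0, 0, 0.0, 0.026, 0.0, 0],
)

```text
time: 5.12
position: [0.5401, 0.1069, 0.1955]
tool_rot: [0.766, 0.643, 0.0, 0.0]
ft_force: [-1.2, 0.3, -0.5]
grip_width: 0.0004
```

Run:
```python
from r import *
st(); c=shot('wrist','wrist4')
```

```text
t 5.12 tip [0.5401 0.1069 0.0133] yaw -9.97 F [-1.2  0.3 -0.5] g 0.0004
```

View pics/wrist4.png

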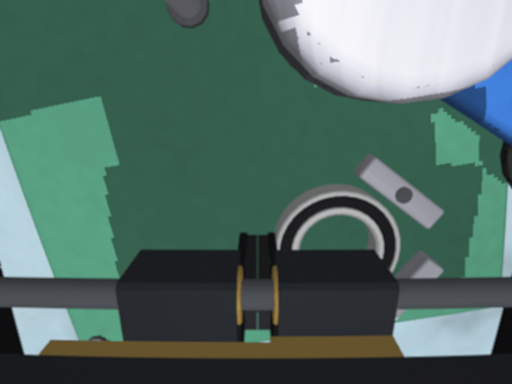

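servo_tool(
  steps=[0, 0.0, 0.002, 0.0, 0, 0, 0.0, 0.003, 0.0, 0, 0, 0.0, 0.004, 0.0, 0, 0, 0.0, 0.005, 0.0, 0, 0, 0.0, 0.006, 0.0, 0, 0, 0.0, 0.006, 0, 0],
)

```text
time: 5.92
position: [0.5458, 0.1059, 0.1955]
tool_rot: [0.766, 0.643, 0.0, 0.0]
ft_force: [-1.1, 0.8, -0.1]
grip_width: 0.0005
```

Run:
```python
from r import *
st(); c=shot('wrist','wrist5')
```

```text
t 5.92 tip [0.5458 0.1059 0.0133] yaw -9.97 F [-1.1  0.8 -0.1] g 0.0005
```

View pics/wrist5.png

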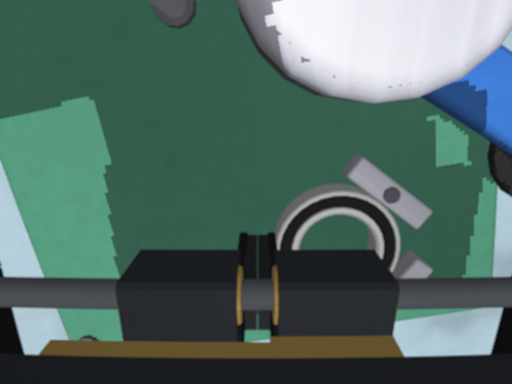

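servo_tool(
  steps=[0, 0.0, 0.001, 0.0, 0, 0, 0.0, 0.002, 0.0, 0, 0, 0.0, 0.003, 0.0, 0, 0, 0.0, 0.003, 0.0, 0],
)

```text
time: 6.48
position: [0.5476, 0.1056, 0.1954]
tool_rot: [0.766, 0.643, -0.001, -0.001]
ft_force: [-5.4, 1.2, 3.6]
grip_width: 0.0004
```

Run:
```python
from r import *
st()
```

```text
t 6.47 tip [0.5476 0.1056 0.0132] yaw -9.96 F [-5.4  1.2  3.6] g 0.0004
```

servo_tool(
  steps=[0, 0.0, 0.002, 0.0, 0, 0, 0.001, 0.003, 0.0, 0, 0, 0.001, 0.003, 0.0, 0, 0, 0.001, 0.003, 0.0, 0],
)

```text
time: 6.98
position: [0.5489, 0.1058, 0.1951]
tool_rot: [0.766, 0.643, -0.004, -0.003]
ft_force: [-9.0, -0.9, 6.7]
grip_width: 0.0004
```

Run:
```python
from r import *
st(); c=shot('wrist','wrist6')
cv2.imwrite('pics/w6c.png',cv2.resize(c['pixels'][150:290,240:460],None,fx=3.5,fy=3.5,interpolation=cv2.INTER_CUBIC))
```

```text
t 6.97 tip [0.5489 0.1058 0.0129] yaw -9.93 F [-9.  -0.9  6.7] g 0.0004
```

View pics/w6c.png

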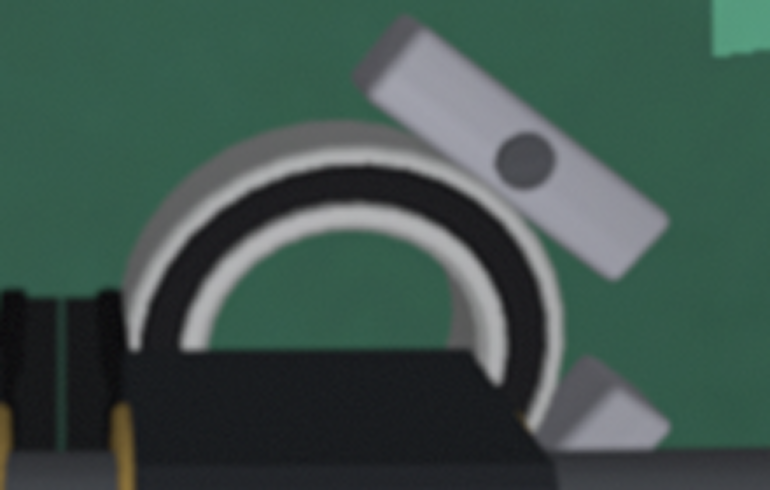

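servo_tool(
  steps=[0, 0.0, -0.008, 0.0, 0, 0, 0.0, -0.02, 0.0, 0, 0, 0.0, -0.03, -0.05, 0, 0, 0.0, -0.03, -0.11, 0, 0, 0.0, -0.03, -0.15, 0, 0, 0.0, -0.03, -0.15, 0],
)

```text
time: 7.78
position: [0.5233, 0.1113, 0.3491]
tool_rot: [0.766, 0.643, 0.004, 0.003]
ft_force: [0.4, 0.1, -0.9]
grip_width: 0.0004
```

Run:
```python
from r import *
st(); c=shot('wrist','wrist7'); shot('scene','scene7')
```

```text
t 7.78 tip [0.5233 0.1113 0.1669] yaw -9.96 F [ 0.4  0.1 -0.9] g 0.0004
```

View pics/wrist7.png

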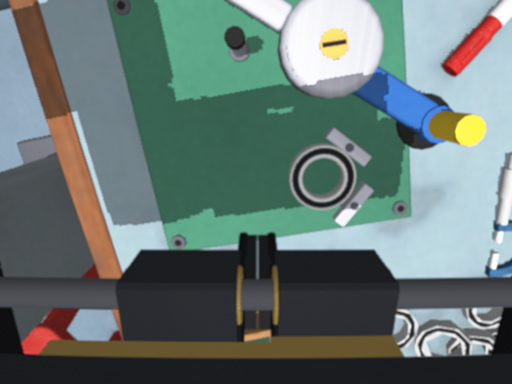

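The wrist view shows the bearing (323,177) seated between both bars (349,147) and (354,206). The head is at (332,45) and the yellow post at (462,130). I'll measure these.

Run:
```python
from m import *
from r import *
c=load('wrist7'); s=load('scene7'); px=c['pixels']
x0,y0,x1,y1=284,138,328,218
h=cv2.cvtColor(px,cv2.COLOR_BGR2HSV)
# bearing black seal ring centre
m=cv2.inRange(px,(0,0,0),(60,60,60)); z=np.zeros_like(m); z[140:215,285:360]=m[140:215,285:360]
pts=np.argwhere(z)[:,::-1].astype(np.float32)
n,l,st_,ce=cv2.connectedComponentsWithStats(z); i=1+np.argmax(st_[1:,4]); print(st_[i])
ct=cv2.findContours((l==i).astype(np.uint8),0,1)[0][0]
P=np.array([onz(c,u,v,.024)[:2] for u,v in ct[:,0]],np.float32)*1000; print('seal',cv2.fitEllipse(P))
print('head',onz(c,332,45,.103),'brass',onz(c,333,43,.105),'homepost',onz(c,235,37,.092))
for n,p in (('b1',(349,147)),('b2',(354,206))): print(n,onz(c,*p,.022))
m=masks(c)['yel']; ct=max(cv2.findContours(m[100:160,420:500].copy(),0,1)[0],key=cv2.contourArea)
print('yel box',cv2.boundingRect(ct)); print('post top',onz(c,471,129,.102))
a=cen(masks(c)['yel'],(420,100,500,160)); b=cen(masks(s)['yel'],(150,180,280,300)); print(a,b,tri(c,a[0],s,b[0]) if b[0] is not None else '')
print([round(float(x),4) for x in onz(s,100+291/3.3,170+150/3.3,.103)])
```

```text
[293 149  60  58 658]
seal ((585.0145263671875, 105.4305648803711), (53.625980377197266, 53.84616470336914), 112.85466003417969)
head [0.58828979 0.21037587 0.103     ] brass [0.58856708 0.21124138 0.105     ] homepost [0.53026406 0.22655671 0.092     ]
b1 [0.61225372 0.12939278 0.022     ]
b2 [0.61149314 0.07253041 0.022     ]
yel box (10, 12, 55, 33)
post top [0.6751381 0.1436812 0.102    ]
(array([457.36549708, 127.36476608]), np.int32(1368)) (array([195.025 , 191.9125]), np.int32(80)) (array([0.67583134, 0.14215816, 0.08376742]), np.float64(0.0013236458297726005))
[0.5889, 0.2098, 0.103]
```

Run:
```python
from r import *
c=load('wrist7')
cv2.imwrite('pics/w7c.png',cv2.resize(c['pixels'][115:235,275:395],None,fx=5,fy=5,interpolation=cv2.INTER_CUBIC))
```

```text
(no output)
```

View pics/w7c.png

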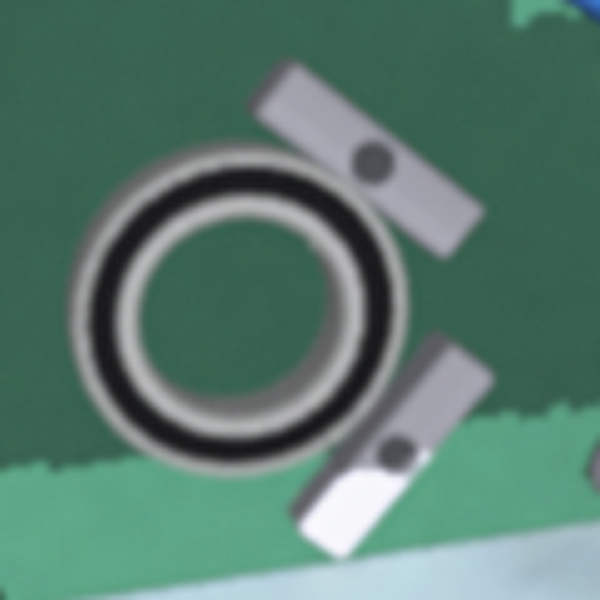

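The upper bar touches, since its distance of 165 px equals the ring radius. The lower bar still shows a gap of about 18 crop px, roughly 3 mm, so the bearing isn't fully home. I'll push it along −30° towards the lower bar.

Run:
```python
from r import *
st(); pr([(0,.5445,.128,.06,-30),(0,.5445,.128,.014,-30)])
```

```text
t 7.88 tip [0.5219 0.1111 0.1634] yaw -9.96 F [-0.4 -0.4 -0.3] g 0.0005
[0, 0.021, 0.019, 0.103, 0.35]
[0, 0.021, 0.019, 0.149, 0.35]
```

servo_tool(
  steps=[0, 0.012, 0.005, 0.02, 0.17, 0, 0.021, 0.019, 0.05, 0.35, 0, 0.021, 0.019, 0.08, 0.35, 0, 0.021, 0.019, 0.12, 0.35, 0, 0.021, 0.019, 0.145, 0.35, 0, 0.021, 0.019, 0.149, 0.35, 0, 0.021, 0.019, 0.149, 0.35],
)

```text
time: 8.75
position: [0.5443, 0.1284, 0.1957]
tool_rot: [0.866, 0.5, -0.001, -0.0]
ft_force: [-0.5, 0.1, 0.5]
grip_width: 0.0007
```

Run:
```python
from r import *
st(); c=shot('wrist','wrist8')
```

```text
t 8.75 tip [0.5443 0.1284 0.0135] yaw -30.02 F [-0.5  0.1  0.5] g 0.0007
```

View pics/wrist8.png

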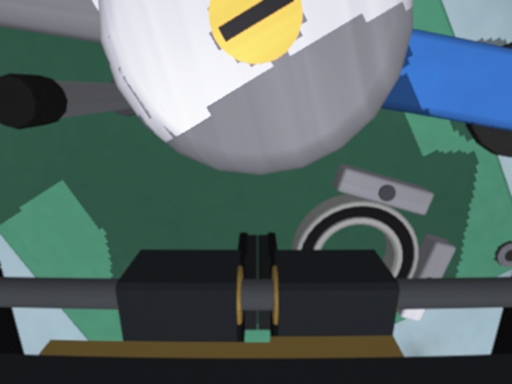

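servo_tool(
  steps=[0, 0.0, 0.004, 0.0, 0, 0, 0.0, 0.008, 0.0, 0, 0, 0.0, 0.01, 0.0, 0, 0, 0.0, 0.011, 0.0, 0, 0, 0.0, 0.012, 0.0, 0, 0, 0.0, 0.013, 0, 0, 0, 0.0, 0.013, 0, 0],
)

```text
time: 9.68
position: [0.5542, 0.1224, 0.1964]
tool_rot: [0.866, 0.5, -0.002, -0.001]
ft_force: [-5.9, 3.6, 5.3]
grip_width: 0.0004
```

Run:
```python
from r import *
st(); c=shot('wrist','wrist9')
cv2.imwrite('pics/w9c.png',cv2.resize(c['pixels'][150:330,240:470],None,fx=3.3,fy=3.3,interpolation=cv2.INTER_CUBIC))
```

```text
t 9.68 tip [0.5542 0.1224 0.0142] yaw -30.02 F [-5.9  3.6  5.3] g 0.0004
```

View pics/w9c.png

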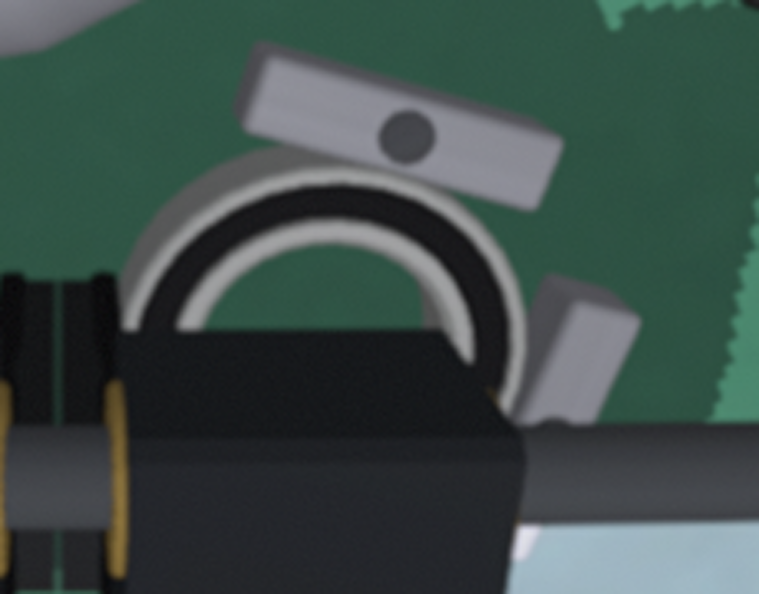

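servo_tool(
  steps=[0, 0.0, 0.002, 0.0, 0, 0, 0.0, 0.004, 0.0, 0, 0, 0.0, 0.004, 0.0, 0],
)

```text
time: 10.1
position: [0.5559, 0.1207, 0.1963]
tool_rot: [0.866, 0.5, -0.004, -0.003]
ft_force: [-9.2, 3.5, 8.6]
grip_width: 0.0006
```

Run:
```python
from r import *
st()
```

```text
t 10.1 tip [0.5559 0.1207 0.0141] yaw -30.03 F [-9.2  3.5  8.6] g 0.0006
```

servo_tool(
  steps=[0, 0.0, -0.008, 0.0, 0, 0, 0.0, -0.018, 0.0, 0, 0, 0.0, -0.03, -0.05, 0, 0, 0.0, -0.03, -0.11, 0, 0, 0.0, -0.03, -0.15, 0, 0, 0.0, -0.03, -0.15, 0],
)

```text
time: 10.85
position: [0.5345, 0.1352, 0.3501]
tool_rot: [0.866, 0.5, 0.004, 0.002]
ft_force: [0.9, 0.6, -0.2]
grip_width: 0.0003
```

Run:
```python
from r import *
st(); c=shot('wrist','wrist10')
cv2.imwrite('pics/w10.png',c['pixels'])
P=c['pixels'][120:260,270:430]
cv2.imwrite('pics/w10c.png',cv2.resize(P,None,fx=4.2,fy=4.2,interpolation=cv2.INTER_CUBIC))
```

```text
t 10.85 tip [0.5345 0.1352 0.1679] yaw -30.0 F [ 0.9  0.6 -0.2] g 0.0003
```

View pics/w10c.png

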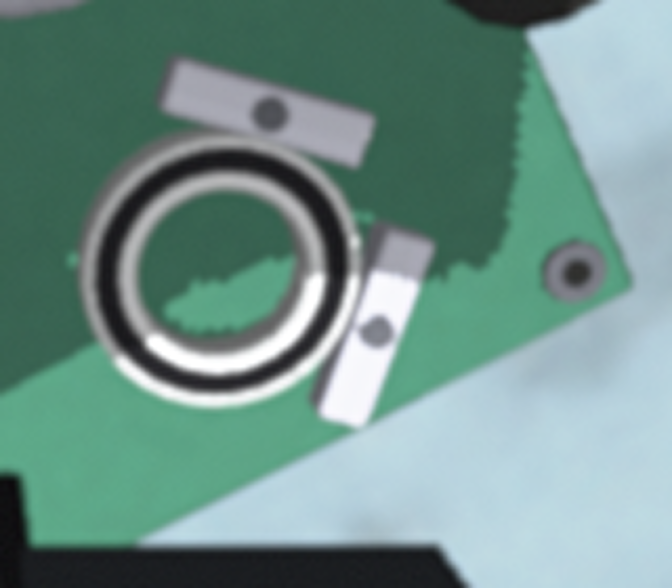

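Run:
```python
from r import *
c=load('wrist10')
f=lambda u,v,z: onz(c,270+u/4.2,120+v/4.2,z)[:2]*1000
L=[f(88,270,.024),f(359,268,.024),f(228,136,.024),f(212,407,.024)]
P=np.array(L); 
# circle fit
A=np.c_[2*P,np.ones(4)]; s=np.linalg.lstsq(A,(P**2).sum(1),rcond=None)[0]; C=s[:2]; print('C',C,'r',np.sqrt(s[2]+C@C))
m=cv2.inRange(c['pixels'],(0,0,0),(45,45,45))[140:225,285:360].copy(); n,l,q,ce=cv2.connectedComponentsWithStats(m); i=1+np.argmax(q[1:,4]); print(q[i])
ct=max(cv2.findContours((l==i).astype(np.uint8),0,1)[0],key=len); E=np.array([onz(c,u+285,v+140,.024)[:2]*1000 for u,v in ct[:,0]],np.float32); e=cv2.fitEllipse(E);print('seal',e)
for nm,a,b in (('up',(163,106),(358,168)),('lo',(384,250),(318,412))):
    a,b=f(*a,.022),f(*b,.022); d=(b-a)/np.linalg.norm(b-a); 
    for cc in (C,np.array(e[0])): w=cc-a; print(nm,a,b,np.degrees(np.arctan2(d[1],d[0])),abs(d[0]*w[1]-d[1]*w[0]))
for nm,p in (('screw up',(270,114)),('screw lo',(376,331))): print(nm,f(*p,.022))
```

```text
C [587.51949167 102.34557548] r 30.478733581413284
[  9  16  58  48 348]
seal ((587.260986328125, 103.5169906616211), (50.913124084472656, 51.390567779541016), 55.05837631225586)
up [593.38221532 141.77807139] [624.06749   108.5035053] -47.31824379333654 31.042166492533745
up [593.38221532 141.77807139] [624.06749   108.5035053] -47.31824379333654 30.438069281069293
lo [621.18106771  88.91204887] [591.77517104  61.81478913] -137.33972094388866 32.68957570922199
lo [621.18106771  88.91204887] [591.77517104  61.81478913] -137.33972094388866 33.72619249233683
screw up [612.60225928 128.71449311]
screw lo [611.62085665  72.73102421]
```

Run:
```python
from r import *
c=load('wrist10')
P=c['pixels'][145:225,300:385]
cv2.imwrite('pics/w10d.png',cv2.resize(P,None,fx=7,fy=7,interpolation=cv2.INTER_LANCZOS4))
```

```text
(no output)
```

View pics/w10d.png

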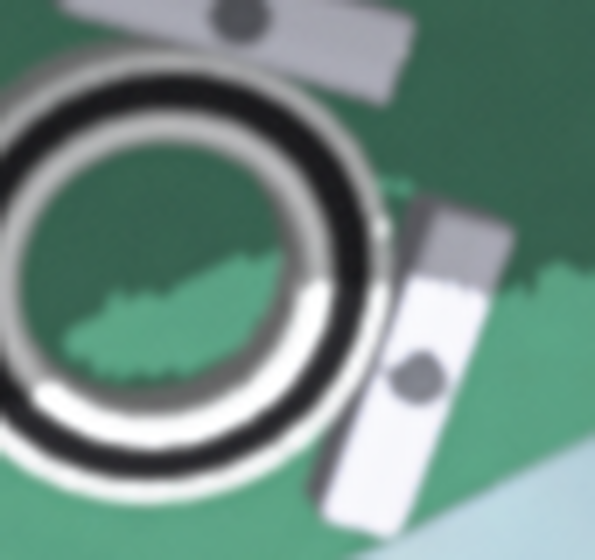

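A gap of about 1.5 mm remains at the lower bar. I'll push from inside the bore along −45°, straight at that bar. The closed fingers fit with about 6 mm clearance.

Run:
```python
from r import *
st(); pr([(0,.5865,.1025,.16,-30),(0,.5865,.1025,.015,-30)])
```

```text
t 10.9 tip [0.5336 0.1351 0.1658] yaw -30.01 F [ 0.3  0.6 -0.1] g 0.0004
[0, -0.002, 0.062, 0.006, -0.0]
[0, -0.002, 0.061, 0.151, -0.0]
```

servo_tool(
  steps=[0, -0.002, 0.03, 0.006, 0, 0, -0.002, 0.062, 0.03, 0, 0, -0.002, 0.062, 0.08, 0, 0, -0.002, 0.062, 0.12, 0, 0, -0.002, 0.062, 0.137, 0, 0, -0.002, 0.062, 0.137, 0, 0, -0.002, 0.062, 0.137, 0],
)

```text
time: 11.78
position: [0.5865, 0.1023, 0.2105]
tool_rot: [0.866, 0.5, 0.001, 0.001]
ft_force: [0.7, -0.0, 0.3]
grip_width: 0.0003
```

Run:
```python
from r import *
st(); c=shot('wrist','wrist11')
```

```text
t 11.78 tip [0.5865 0.1023 0.0283] yaw -30.01 F [ 0.7 -0.   0.3] g 0.0003
```

View pics/wrist11.png

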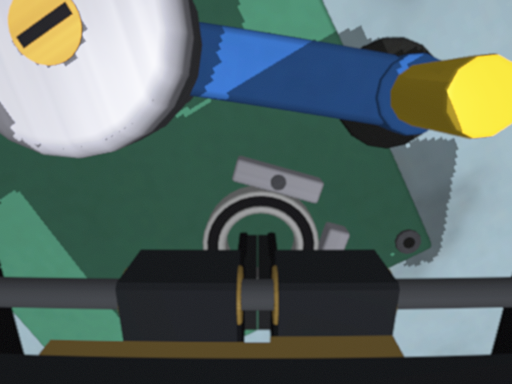

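servo_tool(
  steps=[0, 0.0, 0.0, 0.007, 0, 0, 0.0, 0.0, 0.013, 0, 0, -0.001, 0.004, 0.013, 0, 0, -0.002, 0.007, 0.013, 0, 0, -0.002, 0.009, 0.013, 0, 0, -0.003, 0.01, 0.013, 0, 0, -0.003, 0.011, 0.013, 0, 0, -0.003, 0.012, 0.013, 0, 0, -0.003, 0.012, 0.013, 0],
)

```text
time: 12.95
position: [0.5933, 0.0944, 0.1962]
tool_rot: [0.866, 0.5, -0.002, -0.002]
ft_force: [-3.9, 3.5, 1.5]
grip_width: 0.0006
```

Run:
```python
from r import *
st(); c=shot('wrist','wrist12')
```

```text
t 12.95 tip [0.5933 0.0944 0.014 ] yaw -30.04 F [-3.9  3.5  1.5] g 0.0006
```

View pics/wrist12.png

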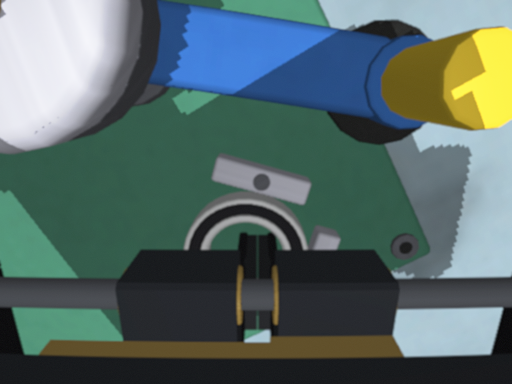

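servo_tool(
  steps=[0, -0.001, 0.002, 0.0, 0, 0, -0.003, 0.003, 0.0, 0, 0, -0.004, 0.004, 0, 0, 0, -0.004, 0.004, 0.0, 0],
)

```text
time: 13.5
position: [0.5933, 0.0919, 0.1962]
tool_rot: [0.866, 0.499, -0.002, -0.005]
ft_force: [-6.4, 16.6, 4.6]
grip_width: 0.0006
```

Run:
```python
from r import *
st(); c=shot('wrist','wrist13')
```

```text
t 13.5 tip [0.5933 0.0919 0.014 ] yaw -30.11 F [-6.4 16.6  4.6] g 0.0006
```

servo_tool(
  steps=[0, 0.003, -0.004, 0.0, 0, 0, 0.005, -0.01, 0.0, 0, 0, 0.005, -0.011, 0, 0, 0, 0.005, -0.011, -0.03, 0, 0, 0.005, -0.03, -0.09, 0, 0, 0.005, -0.06, -0.15, 0, 0, 0.005, -0.06, -0.15, 0],
)

```text
time: 14.42
position: [0.5471, 0.1228, 0.3511]
tool_rot: [0.866, 0.5, 0.004, 0.002]
ft_force: [-0.1, -0.2, -0.4]
grip_width: 0.0008
```

Run:
```python
from r import *
st(); c=shot('wrist','wrist14')
P=c['pixels'][120:260,270:430]
cv2.imwrite('pics/w14c.png',cv2.resize(P,None,fx=4.2,fy=4.2,interpolation=cv2.INTER_CUBIC))
```

```text
t 14.43 tip [0.5471 0.1228 0.1689] yaw -29.98 F [-0.1 -0.2 -0.4] g 0.0008
```

View pics/w14c.png

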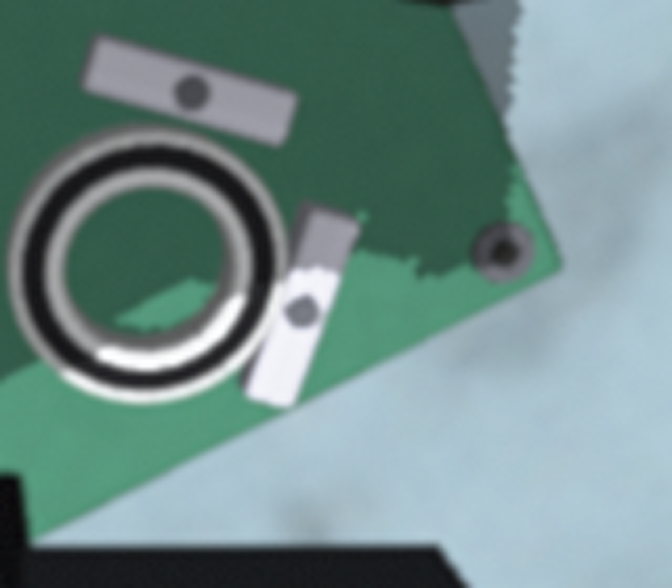

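The lower bar now touches, but a slight gap has opened at the upper one. I'll pull straight along +x from inside the bore, at yaw −15°.

```bash
cat > ringm.py <<'E'
from r import *
def ring(c,k,x0,y0,L,up,lo):
    f=lambda u,v,z: onz(c,x0+u/k,y0+v/k,z)[:2]*1000
    P=np.array([f(*p,.024) for p in L]); A=np.c_[2*P,np.ones(len(P))]; s=np.linalg.lstsq(A,(P**2).sum(1),rcond=None)[0]; C=s[:2]; print('C',C,'r',np.sqrt(s[2]+C@C))
    for a,b in (up,lo):
        a,b=f(*a,.022),f(*b,.022); d=(b-a)/np.linalg.norm(b-a); w=C-a; print(np.degrees(np.arctan2(d[1],d[0])),'dist',abs(d[0]*w[1]-d[1]*w[0]))
E
python3 - <<'E'
from ringm import *
c=load('wrist14')
ring(c,4.2,270,120,[(12,266),(284,262),(152,131),(142,402)],((82,85),(280,147)),((300,255),(245,390)))
st(); pr([(0,.586,.0995,.10,-15),(0,.586,.0995,.03,-15),(0,.586,.0995,.015,-15)])
E
```

```text
C [586.1000634   99.04453156] r 30.50849036068176
-47.12270156521184 dist 34.160440246005976
-138.11377278506203 dist 31.4181720738151
t 14.47 tip [0.5471 0.1226 0.1674] yaw -30.0 F [-0.7 -0.1 -1.1] g 0.0008
[0, -0.001, 0.045, 0.068, -0.262]
[0, -0.001, 0.044, 0.138, -0.262]
[0, -0.001, 0.044, 0.153, -0.262]
```

servo_tool(
  steps=[0, 0.0, 0.025, 0.01, -0.13, 0, -0.001, 0.044, 0.04, -0.262, 0, -0.001, 0.044, 0.09, -0.262, 0, -0.001, 0.044, 0.135, -0.262, 0, -0.001, 0.044, 0.145, -0.262, 0, -0.001, 0.044, 0.153, -0.262, 0, -0.001, 0.044, 0.153, -0.262],
)

```text
time: 15.35
position: [0.585, 0.0995, 0.1942]
tool_rot: [0.793, 0.609, 0.001, 0.001]
ft_force: [0.2, -0.1, 0.6]
grip_width: 0.0004
```

servo_tool(
  steps=[0, 0.001, 0.004, 0.0, 0, 0, 0.002, 0.007, 0.0, 0, 0, 0.002, 0.009, 0.0, 0, 0, 0.003, 0.01, 0, 0, 0, 0.003, 0.011, 0.0, 0, 0, 0.003, 0.012, 0.0, 0, 0, 0.003, 0.013, 0, 0, 0, 0.003, 0.013, 0, 0],
)

```text
time: 16.35
position: [0.5962, 0.0995, 0.1933]
tool_rot: [0.793, 0.609, -0.002, -0.002]
ft_force: [-6.0, 0.8, 4.9]
grip_width: 0.0004
```

Run:
```python
from r import *
st()
```

```text
t 16.35 tip [0.5962 0.0995 0.0111] yaw -15.01 F [-6.   0.8  4.9] g 0.0004
```

servo_tool(
  steps=[0, 0.0, 0.001, -0.002, 0, 0, 0.001, 0.003, -0.002, 0, 0, 0.001, 0.004, -0.002, 0, 0, 0.001, 0.005, -0.002, 0, 0, 0.001, 0.005, -0.002, 0],
)

```text
time: 16.98
position: [0.5986, 0.0996, 0.1937]
tool_rot: [0.794, 0.609, -0.006, -0.005]
ft_force: [-10.0, 1.6, 2.2]
grip_width: 0.0003
```

Run:
```python
from r import *
st()
```

```text
t 16.98 tip [0.5986 0.0996 0.0115] yaw -15.03 F [-10.    1.6   2.2] g 0.0003
```

servo_tool(
  steps=[0, -0.001, -0.006, 0.0, 0, 0, -0.003, -0.012, 0.0, 0, 0, -0.003, -0.012, 0, 0, 0, -0.003, -0.012, -0.03, 0, 0, -0.003, -0.03, -0.09, 0, 0, -0.003, -0.06, -0.15, 0, 0, -0.003, -0.06, -0.15, 0],
)

```text
time: 17.85
position: [0.5444, 0.1119, 0.3502]
tool_rot: [0.793, 0.609, 0.004, 0.003]
ft_force: [1.2, -0.1, 0.1]
grip_width: 0.0005
```

Run:
```python
from r import *
st(); c=shot('wrist','wrist15')
P=c['pixels'][120:260,270:430]
cv2.imwrite('pics/w15c.png',cv2.resize(P,None,fx=4.2,fy=4.2,interpolation=cv2.INTER_CUBIC))
```

```text
t 17.85 tip [0.5444 0.1119 0.168 ] yaw -14.97 F [ 1.2 -0.1  0.1] g 0.0005
```

View pics/w15c.png

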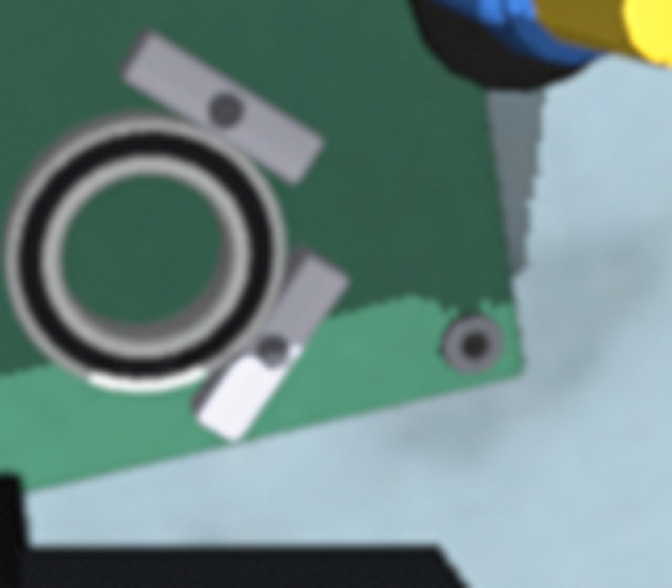

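Run:
```python
from ringm import *
c=load('wrist15')
ring(c,4.2,270,120,[(10,256),(283,252),(148,119),(140,390)],((124,74),(296,184)),((296,275),(200,408)))
cv2.imwrite('pics/w15d.png',cv2.resize(c['pixels'][140:225,290:365],None,fx=7,fy=7,interpolation=cv2.INTER_LANCZOS4))
```

```text
C [588.85451565 101.67108444] r 30.374635953224434
-46.7852931046483 dist 30.78555428179547
-137.26375746587578 dist 30.92781779792285
```

View pics/w15d.png

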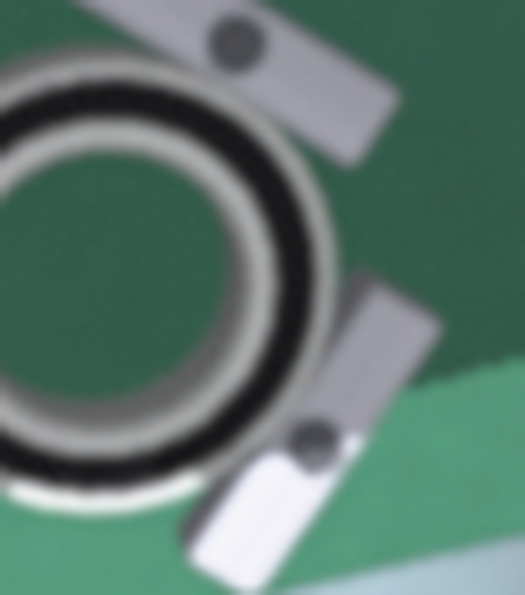

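Both distances are now 30.8 and 30.9 mm against a ring radius of 31, so the bearing is fully home. Next is the yellow post: I'll cage it with the jaw tangential.

Run:
```python
from r import *
st(); pr([(.05,.676,.142,.165,52),(.05,.676,.142,.10,52),(.05,.676,.142,.07,52)])
```

```text
t 17.9 tip [0.5445 0.1117 0.1664] yaw -14.98 F [-0.1  0.1 -0.7] g 0.0007
[0.05, 0.063, 0.119, 0.002, -1.169]
[0.05, 0.063, 0.119, 0.067, -1.169]
[0.05, 0.063, 0.119, 0.097, -1.169]
```

servo_tool(
  steps=[0.05, 0.01, 0.02, 0.0, -0.17, 0.05, 0.02, 0.04, 0.0, -0.35, 0.05, 0.03, 0.06, 0.0, -0.52, 0.05, 0.04, 0.08, 0.0, -0.7, 0.05, 0.05, 0.1, 0.0, -0.87, 0.05, 0.063, 0.119, 0.0, -1.05, 0.05, 0.063, 0.119, 0.01, -1.169, 0.05, 0.063, 0.119, 0.03, -1.169, 0.05, 0.063, 0.119, 0.045, -1.169, 0.05, 0.063, 0.119, 0.045, -1.169],
)

```text
time: 19.15
position: [0.6745, 0.1412, 0.2976]
tool_rot: [0.326, 0.945, -0.001, -0.002]
ft_force: [0.2, -0.3, 1.0]
grip_width: 0.0502
```

Run:
```python
from r import *
st(); c=shot('wrist','wrist16'); pr([(.05,.676,.142,.07,52)])
```

```text
t 19.15 tip [0.6745 0.1412 0.1154] yaw 51.9 F [ 0.2 -0.3  1. ] g 0.0502
[0.05, -0.0, 0.001, 0.047, -0.002]
```

View pics/wrist16.png

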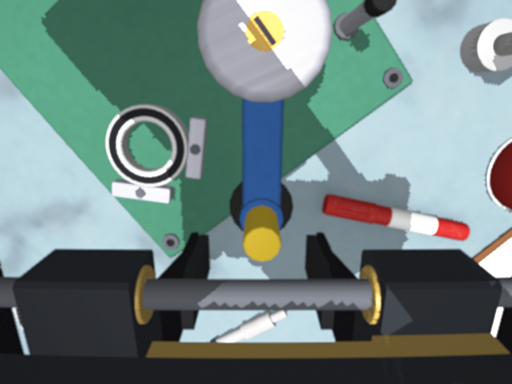

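servo_tool(
  steps=[0.05, 0.0, 0.001, 0.02, 0, 0.05, 0.0, 0.001, 0.045, 0, 0.05, 0.0, 0.001, 0.045, 0],
)

```text
time: 19.58
position: [0.6749, 0.1422, 0.253]
tool_rot: [0.326, 0.945, -0.001, -0.002]
ft_force: [0.1, -0.8, -0.2]
grip_width: 0.0501
```

Run:
```python
from r import *
st()
ax,ay=.589,.210
A=list(np.radians([-42,-48,-54,-60,-66,-72,-78,-84,-88,-91]))
pr([(.05,ax+.11*np.cos(a),ay+.11*np.sin(a),.07,np.degrees(a)+90) for a in A])
```

```text
t 19.57 tip [0.6749 0.1422 0.0708] yaw 51.95 F [ 0.1 -0.8 -0.2] g 0.0501
[0.05, -0.0, -0.007, 0.001, 0.069]
[0.05, 0.001, -0.019, 0.001, 0.174]
[0.05, 0.004, -0.03, 0.001, 0.278]
[0.05, 0.007, -0.041, 0.001, 0.383]
[0.05, 0.012, -0.051, 0.001, 0.488]
[0.05, 0.018, -0.061, 0.001, 0.593]
[0.05, 0.025, -0.07, 0.001, 0.697]
[0.05, 0.033, -0.079, 0.001, 0.802]
[0.05, 0.039, -0.084, 0.001, 0.872]
[0.05, 0.043, -0.087, 0.001, 0.924]
```

servo_tool(
  steps=[0.05, 0.0, -0.007, 0, 0.069, 0.05, 0.001, -0.019, 0, 0.174, 0.05, 0.004, -0.03, 0, 0.278, 0.05, 0.007, -0.041, 0, 0.383, 0.05, 0.012, -0.051, 0, 0.488, 0.05, 0.018, -0.061, 0, 0.593, 0.05, 0.025, -0.07, 0, 0.697, 0.05, 0.033, -0.079, 0, 0.802, 0.05, 0.039, -0.084, 0, 0.872, 0.05, 0.043, -0.087, 0, 0.924, 0.05, 0.043, -0.087, 0, 0.924],
)

```text
time: 20.95
position: [0.5888, 0.1003, 0.2565]
tool_rot: [0.713, 0.701, 0.001, 0.001]
ft_force: [-0.2, 0.3, 0.7]
grip_width: 0.0497
```

Run:
```python
from r import *
st(); c=shot('wrist','wrist17')
ax,ay=.589,.210
A=list(np.radians([-94,-96,-98,-100]))
pr([(.05,ax+.11*np.cos(a),ay+.11*np.sin(a),.07,-1.5) for a in A])
```

```text
t 20.95 tip [0.5888 0.1003 0.0743] yaw -0.94 F [-0.2  0.3  0.7] g 0.0497
[0.05, -0.0, -0.008, 0.004, 0.01]
[0.05, 0.0, -0.011, 0.004, 0.01]
[0.05, 0.001, -0.015, 0.004, 0.01]
[0.05, 0.001, -0.019, 0.004, 0.01]
```

View pics/wrist17.png

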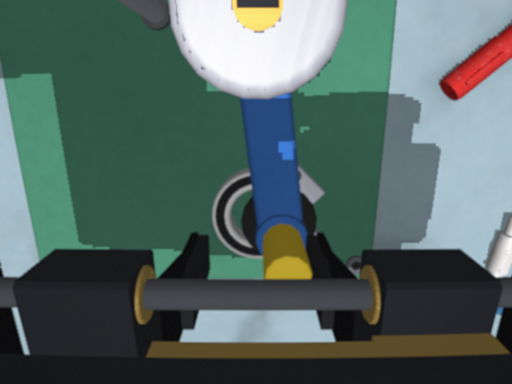

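servo_tool(
  steps=[0.05, 0.0, -0.004, 0.002, 0, 0.05, 0.0, -0.008, 0.003, 0, 0.05, 0, -0.011, 0.003, 0, 0.05, 0, -0.013, 0.003, 0, 0.05, 0.0, -0.013, 0.003, 0],
)

```text
time: 21.62
position: [0.5753, 0.1005, 0.2524]
tool_rot: [0.713, 0.701, -0.0, -0.0]
ft_force: [-0.2, -0.7, 0.2]
grip_width: 0.0497
```

Run:
```python
from r import *
st(); c=shot('wrist','wrist18')
```

```text
t 21.62 tip [0.5753 0.1005 0.0702] yaw -0.97 F [-0.2 -0.7  0.2] g 0.0497
```

View pics/wrist18.png

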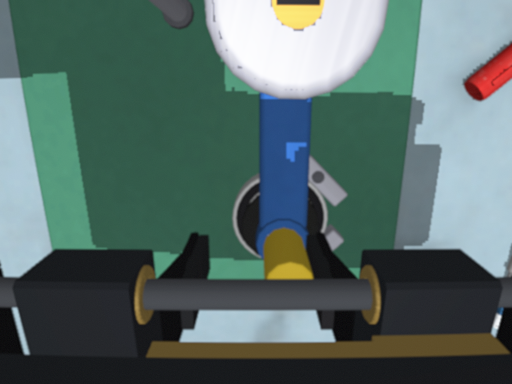

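servo_tool(
  steps=[0.05, 0.0, -0.002, 0, 0, 0.05, 0.0, -0.004, 0, 0, 0.05, 0, -0.005, 0, 0, 0.05, 0, -0.005, 0, 0],
)

```text
time: 22.18
position: [0.5717, 0.1005, 0.253]
tool_rot: [0.713, 0.701, 0.002, 0.001]
ft_force: [5.8, 0.9, -1.3]
grip_width: 0.0502
```

Run:
```python
from r import *
st()
```

```text
t 22.18 tip [0.5717 0.1005 0.0708] yaw -0.98 F [ 5.8  0.9 -1.3] g 0.0502
```

servo_tool(
  steps=[0.05, 0.0, -0.002, 0, 0, 0.05, 0.0, -0.003, 0, 0, 0.05, 0, -0.003, 0, 0],
)

```text
time: 22.55
position: [0.5697, 0.1005, 0.2533]
tool_rot: [0.713, 0.701, 0.003, 0.003]
ft_force: [7.4, 0.4, -1.8]
grip_width: 0.0503
```

Run:
```python
from r import *
st(); c=shot('wrist','wrist19'); shot('top','top19')
```

```text
t 22.55 tip [0.5697 0.1005 0.0711] yaw -0.99 F [ 7.4  0.4 -1.8] g 0.0503
```

View pics/wrist19.png

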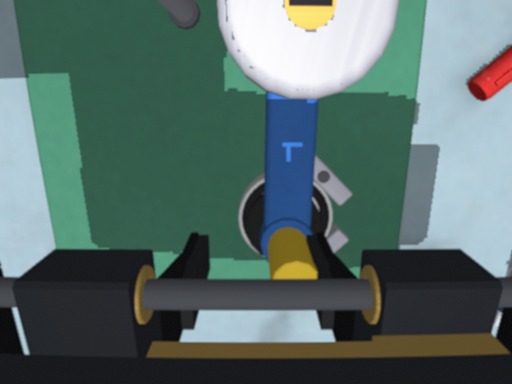

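The foot is over the bearing, the arm's "T" shaft points straight at −y, and the force rises against the stop. I'll retreat and go to the knob.

servo_tool(
  steps=[0.05, 0.0, 0.01, 0, 0, 0.05, 0.0, 0.015, 0, 0, 0.05, 0, 0.015, -0.05, 0, 0.05, 0, 0.015, -0.1, 0, 0.05, 0, 0.015, -0.1, 0],
)

```text
time: 23.28
position: [0.5831, 0.1005, 0.3563]
tool_rot: [0.713, 0.701, 0.002, 0.002]
ft_force: [0.3, -0.2, 0.5]
grip_width: 0.0502
```

Run:
```python
from r import *
st(); shot('scene','scene20'); c=shot('top','top20')
P=c['pixels'][145:255,145:265]; cv2.imwrite('pics/t20c.png',cv2.resize(P,None,fx=5,fy=5,interpolation=cv2.INTER_CUBIC))
pr([(.05,.5056,.2818,.17,49.5),(.05,.5056,.2818,.097,49.5)])
```

```text
t 23.27 tip [0.5831 0.1005 0.1741] yaw -0.96 F [ 0.3 -0.2  0.5] g 0.0502
[0.05, 0.18, -0.079, 0.0, -0.881]
[0.05, 0.18, -0.079, 0.073, -0.881]
```

View pics/scene20.png

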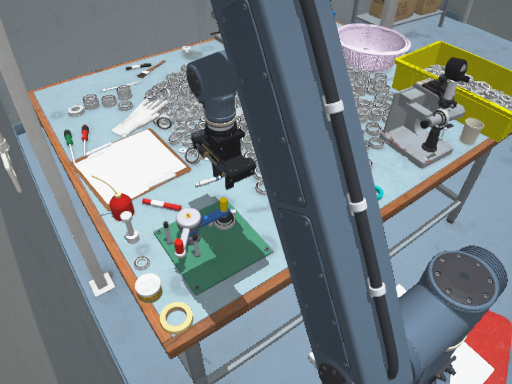

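servo_tool(
  steps=[0.05, 0.03, -0.01, 0.0, -0.15, 0.05, 0.06, -0.02, 0.0, -0.3, 0.05, 0.09, -0.035, 0.0, -0.45, 0.05, 0.12, -0.05, 0.0, -0.6, 0.05, 0.15, -0.065, 0.0, -0.75, 0.05, 0.18, -0.079, 0.0, -0.88, 0.05, 0.18, -0.079, 0.02, -0.881, 0.05, 0.18, -0.079, 0.025, -0.881, 0.05, 0.18, -0.079, 0.025, -0.881],
)

```text
time: 24.5
position: [0.5062, 0.2812, 0.3261]
tool_rot: [0.346, 0.938, -0.001, -0.001]
ft_force: [0.2, 0.3, -0.3]
grip_width: 0.0498
```

Run:
```python
from r import *
st(); c=shot('wrist','wrist21'); pr([(.05,.5056,.2818,.097,49.5)])
```

```text
t 24.5 tip [0.5062 0.2812 0.1439] yaw 49.47 F [ 0.2  0.3 -0.3] g 0.0498
[0.05, 0.001, -0.0, 0.048, -0.001]
```

View pics/wrist21.png

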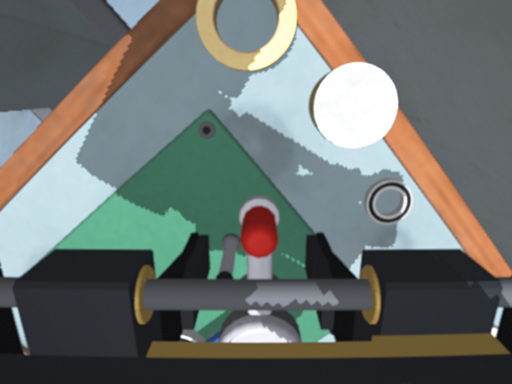

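servo_tool(
  steps=[0.05, 0.001, 0, 0.025, 0, 0.05, 0.001, 0, 0.046, 0, 0.034, 0.001, 0, 0.046, 0, 0.034, 0.001, 0, 0.046, 0],
)

```text
time: 25.05
position: [0.5064, 0.2822, 0.2824]
tool_rot: [0.346, 0.938, 0.0, 0.001]
ft_force: [0.2, 0.3, 0.3]
grip_width: 0.0385
```

```bash
cat >> r.py <<'E'
ax,ay=.589,.210
def arc(angs,g=.034,z=.098,off=90):
    pr([(g,ax+.11*np.cos(np.radians(a)),ay+.11*np.sin(np.radians(a)),z,a-off) for a in angs])
E
python3 - <<'E'
from r import *
st(); arc([144,149,153,156,158])
E
```

```text
t 25.05 tip [0.5064 0.2822 0.1002] yaw 49.47 F [0.2 0.3 0.3] g 0.0385
[0.034, -0.0, -0.01, 0.002, -0.079]
[0.034, -0.001, -0.019, 0.002, -0.166]
[0.034, -0.003, -0.027, 0.002, -0.236]
[0.034, -0.004, -0.032, 0.002, -0.288]
[0.034, -0.005, -0.036, 0.002, -0.323]
```

servo_tool(
  steps=[0.034, 0.0, -0.01, 0.001, -0.079, 0.034, -0.001, -0.019, 0.001, -0.166, 0.034, -0.003, -0.027, 0.001, -0.236, 0.034, -0.004, -0.032, 0.001, -0.288, 0.034, -0.005, -0.036, 0.001, -0.323, 0.034, -0.005, -0.036, 0.001, -0.323],
)

```text
time: 25.8
position: [0.4873, 0.2525, 0.282]
tool_rot: [0.191, 0.982, 0.002, 0.002]
ft_force: [1.5, 4.4, -1.9]
grip_width: 0.0342
```

Run:
```python
from r import *
st(); c=shot('wrist','wrist22'); arc([160,162])
```

```text
t 25.8 tip [0.4873 0.2525 0.0998] yaw 67.93 F [ 1.5  4.4 -1.9] g 0.0342
[0.034, -0.0, -0.005, 0.002, -0.036]
[0.034, -0.0, -0.009, 0.002, -0.071]
```

View pics/wrist22.png

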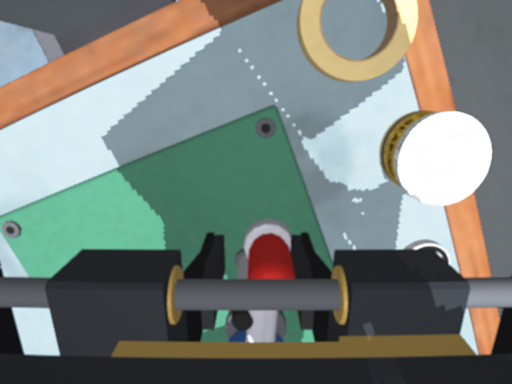

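Run:
```python
from r import *
arc([153,146,139,132,125,118,111,104,97,90,83,79])
```

```text
[0.034, -0.001, 0.008, 0.002, 0.086]
[0.034, -0.003, 0.022, 0.002, 0.208]
[0.034, -0.006, 0.034, 0.002, 0.331]
[0.034, -0.011, 0.047, 0.002, 0.453]
[0.034, -0.018, 0.059, 0.002, 0.575]
[0.034, -0.026, 0.069, 0.002, 0.697]
[0.034, -0.035, 0.079, 0.002, 0.819]
[0.034, -0.045, 0.088, 0.002, 0.942]
[0.034, -0.057, 0.095, 0.002, 1.064]
[0.034, -0.069, 0.101, 0.002, 1.186]
[0.034, -0.082, 0.105, 0.003, 1.308]
[0.034, -0.089, 0.107, 0.003, 1.378]
```

servo_tool(
  steps=[0.034, -0.001, 0.008, 0.001, 0.086, 0.034, -0.003, 0.022, 0.001, 0.208, 0.034, -0.006, 0.034, 0.001, 0.331, 0.034, -0.011, 0.047, 0.001, 0.453, 0.034, -0.018, 0.059, 0.001, 0.575, 0.034, -0.026, 0.069, 0.001, 0.697, 0.034, -0.035, 0.079, 0.001, 0.819, 0.034, -0.045, 0.088, 0.001, 0.942, 0.034, -0.057, 0.095, 0.001, 1.064, 0.034, -0.069, 0.101, 0.001, 1.186, 0.034, -0.082, 0.105, 0.001, 1.308, 0.034, -0.089, 0.107, 0.001, 1.378],
)

```text
time: 27.35
position: [0.6083, 0.3183, 0.2802]
tool_rot: [0.772, 0.635, -0.001, -0.001]
ft_force: [-3.0, 2.6, 0.8]
grip_width: 0.0342
```

Run:
```python
from r import *
st(); arc([77,75,74]); shot('wrist','wrist23')
```

```text
t 27.35 tip [0.6083 0.3183 0.098 ] yaw -11.12 F [-3.   2.6  0.8] g 0.0342
[0.034, 0.0, 0.006, -0.0, 0.033]
[0.034, -0.0, 0.009, -0.0, 0.068]
[0.034, -0.0, 0.011, -0.0, 0.085]
```

View pics/wrist23.png

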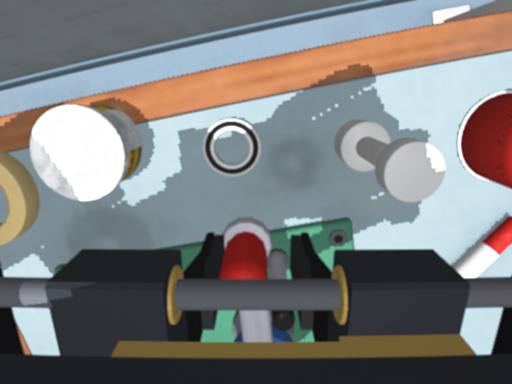

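servo_tool(
  steps=[0.034, 0.0, 0.005, 0, 0.033, 0.034, 0.0, 0.009, 0, 0.068, 0.034, 0.0, 0.009, 0, 0.068],
)

```text
time: 27.78
position: [0.6171, 0.3163, 0.28]
tool_rot: [0.793, 0.609, -0.001, -0.001]
ft_force: [-4.4, 4.2, 2.2]
grip_width: 0.0339
```

Run:
```python
from r import *
st(); arc([81,88,95,102,109,116,123,130,137,144,151,157]);
```

```text
t 27.77 tip [0.6171 0.3163 0.0978] yaw -14.9 F [-4.4  4.2  2.2] g 0.0339
[0.034, -0.001, -0.011, -0.0, -0.103]
[0.034, -0.003, -0.024, -0.0, -0.225]
[0.034, -0.007, -0.037, -0.0, -0.347]
[0.034, -0.012, -0.05, -0.0, -0.47]
[0.034, -0.019, -0.061, -0.0, -0.592]
[0.034, -0.027, -0.072, -0.0, -0.714]
[0.034, -0.036, -0.081, -0.0, -0.836]
[0.034, -0.047, -0.09, -0.0, -0.958]
[0.034, -0.058, -0.097, -0.0, -1.08]
[0.034, -0.07, -0.102, -0.0, -1.203]
[0.034, -0.083, -0.106, -0.0, -1.325]
[0.034, -0.094, -0.109, -0.0, -1.429]
```

servo_tool(
  steps=[0.034, -0.001, -0.011, 0, -0.103, 0.034, -0.003, -0.024, 0, -0.225, 0.034, -0.007, -0.037, 0, -0.347, 0.034, -0.012, -0.05, 0, -0.47, 0.034, -0.019, -0.061, 0, -0.592, 0.034, -0.027, -0.072, 0, -0.714, 0.034, -0.036, -0.081, 0, -0.836, 0.034, -0.047, -0.09, 0, -0.958, 0.034, -0.058, -0.097, 0, -1.08, 0.034, -0.07, -0.102, 0, -1.203, 0.034, -0.083, -0.106, 0, -1.325, 0.034, -0.095, -0.109, 0, -1.44],
)

```text
time: 29.28
position: [0.4895, 0.2514, 0.2803]
tool_rot: [0.192, 0.981, 0.001, 0.003]
ft_force: [8.5, 19.4, -7.2]
grip_width: 0.0342
```

servo_tool(
  steps=[0.034, 0.0, -0.002, 0, 0, 0.034, 0.0, -0.002, 0, 0],
)

```text
time: 29.52
position: [0.4894, 0.2511, 0.2803]
tool_rot: [0.195, 0.981, 0.003, 0.004]
ft_force: [2.6, 8.6, -3.8]
grip_width: 0.0343
```

Run:
```python
from r import *
st(); arc([150,143,136,129,122,115,108,101,94,87,80,75]);
```

```text
t 29.52 tip [0.4894 0.2511 0.0981] yaw 67.55 F [ 2.6  8.6 -3.8] g 0.0343
[0.034, 0.001, 0.014, 0.0, 0.132]
[0.034, -0.001, 0.028, 0.0, 0.254]
[0.034, -0.005, 0.04, 0.0, 0.376]
[0.034, -0.011, 0.053, 0.001, 0.498]
[0.034, -0.018, 0.064, 0.001, 0.621]
[0.034, -0.027, 0.074, 0.001, 0.743]
[0.034, -0.036, 0.084, 0.001, 0.865]
[0.034, -0.047, 0.092, 0.001, 0.987]
[0.034, -0.059, 0.098, 0.001, 1.109]
[0.034, -0.071, 0.104, 0.001, 1.231]
[0.034, -0.084, 0.107, 0.001, 1.354]
[0.034, -0.094, 0.109, 0.001, 1.441]
```

servo_tool(
  steps=[0.034, 0.001, 0.014, 0, 0.132, 0.034, -0.001, 0.028, 0, 0.254, 0.034, -0.005, 0.04, 0, 0.376, 0.034, -0.011, 0.053, 0, 0.498, 0.034, -0.018, 0.064, 0, 0.621, 0.034, -0.027, 0.074, 0, 0.743, 0.034, -0.036, 0.084, 0, 0.865, 0.034, -0.047, 0.092, 0, 0.987, 0.034, -0.059, 0.098, 0, 1.109, 0.034, -0.071, 0.104, 0, 1.231, 0.034, -0.084, 0.107, 0, 1.354, 0.034, -0.094, 0.109, 0, 1.441],
)

```text
time: 31.02
position: [0.6157, 0.3154, 0.2794]
tool_rot: [0.794, 0.608, -0.0, -0.001]
ft_force: [-3.5, 3.0, -1.0]
grip_width: 0.0341
```

servo_tool(
  steps=[0.034, 0.0, 0.001, 0, 0, 0.034, 0.0, 0.001, 0, 0],
)

```text
time: 31.28
position: [0.6164, 0.3151, 0.2794]
tool_rot: [0.793, 0.609, -0.0, -0.0]
ft_force: [-2.9, 2.9, -0.3]
grip_width: 0.0342
```

Run:
```python
from r import *
st(); arc([81,88,95,102,109,116,123,130,137,144,151,156]);
```

```text
t 31.27 tip [0.6164 0.3151 0.0972] yaw -14.9 F [-2.9  2.9 -0.3] g 0.0342
[0.034, 0.001, -0.011, -0.001, -0.103]
[0.034, -0.001, -0.024, -0.001, -0.225]
[0.034, -0.005, -0.037, -0.001, -0.347]
[0.034, -0.011, -0.049, -0.001, -0.47]
[0.034, -0.017, -0.061, -0.001, -0.592]
[0.034, -0.025, -0.071, -0.001, -0.714]
[0.034, -0.035, -0.081, -0.001, -0.836]
[0.034, -0.045, -0.089, -0.001, -0.958]
[0.034, -0.057, -0.096, -0.001, -1.08]
[0.034, -0.069, -0.102, -0.001, -1.203]
[0.034, -0.082, -0.106, -0.001, -1.325]
[0.034, -0.091, -0.108, -0.001, -1.412]
```

servo_tool(
  steps=[0.034, 0.0, 0.002, 0, 0.02, 0.034, 0.0, 0.003, 0, 0.02, 0.034, 0.0, 0.003, 0, 0.02],
)

```text
time: 31.65
position: [0.6174, 0.3148, 0.2792]
tool_rot: [0.799, 0.601, -0.003, -0.002]
ft_force: [-7.5, 4.8, 2.4]
grip_width: 0.0345
```

Run:
```python
from r import *
st(); arc([81,88,95,102,109,116,123,130,137,144,151,156.5]);
```

```text
t 31.65 tip [0.6174 0.3148 0.097 ] yaw -16.05 F [-7.5  4.8  2.4] g 0.0345
[0.034, 0.001, -0.012, -0.001, -0.123]
[0.034, -0.002, -0.025, -0.001, -0.245]
[0.034, -0.006, -0.038, -0.001, -0.367]
[0.034, -0.011, -0.05, -0.001, -0.49]
[0.034, -0.019, -0.062, -0.001, -0.612]
[0.034, -0.027, -0.072, -0.0, -0.734]
[0.034, -0.036, -0.081, -0.0, -0.856]
[0.034, -0.047, -0.09, -0.0, -0.978]
[0.034, -0.059, -0.096, -0.0, -1.1]
[0.034, -0.071, -0.102, -0.0, -1.223]
[0.034, -0.084, -0.106, -0.0, -1.345]
[0.034, -0.094, -0.107, -0.0, -1.441]
```

servo_tool(
  steps=[0.034, 0.001, -0.012, -0.001, -0.123, 0.034, -0.002, -0.025, -0.001, -0.245, 0.034, -0.006, -0.038, -0.001, -0.367, 0.034, -0.011, -0.05, -0.001, -0.49, 0.034, -0.019, -0.062, -0.001, -0.612, 0.034, -0.027, -0.072, -0.001, -0.734, 0.034, -0.036, -0.081, -0.001, -0.856, 0.034, -0.047, -0.09, -0.001, -0.978, 0.034, -0.059, -0.096, -0.001, -1.1, 0.034, -0.071, -0.102, -0.001, -1.223, 0.034, -0.084, -0.106, -0.001, -1.345, 0.034, -0.094, -0.107, -0.001, -1.441],
)

```text
time: 33.15
position: [0.4913, 0.2525, 0.2812]
tool_rot: [0.202, 0.979, -0.0, 0.002]
ft_force: [-0.0, 2.0, 0.9]
grip_width: 0.0336
```

servo_tool(
  steps=[0.034, 0.0, -0.001, 0, 0, 0.034, 0.0, -0.001, 0, 0],
)

```text
time: 33.4
position: [0.491, 0.2522, 0.2809]
tool_rot: [0.204, 0.979, -0.0, 0.001]
ft_force: [0.7, -0.5, -0.1]
grip_width: 0.0339
```

Run:
```python
from r import *
st(); arc([150,143,136,129,122,115,108,101,94,87,80,75]); c=shot('top','top24')
P=c['pixels'][145:255,145:265]; cv2.imwrite('pics/t24c.png',cv2.resize(P,None,fx=5,fy=5,interpolation=cv2.INTER_CUBIC))
```

```text
t 33.4 tip [0.491  0.2522 0.0987] yaw 66.46 F [ 0.7 -0.5 -0.1] g 0.0339
[0.034, 0.003, 0.013, 0.001, 0.113]
[0.034, 0.0, 0.026, 0.001, 0.235]
[0.034, -0.004, 0.039, 0.001, 0.357]
[0.034, -0.009, 0.051, 0.001, 0.479]
[0.034, -0.016, 0.063, 0.001, 0.601]
[0.034, -0.024, 0.073, 0.001, 0.724]
[0.034, -0.034, 0.083, 0.001, 0.846]
[0.034, -0.044, 0.091, 0.001, 0.968]
[0.034, -0.056, 0.098, 0.001, 1.09]
[0.034, -0.068, 0.103, 0.001, 1.212]
[0.034, -0.081, 0.107, 0.001, 1.335]
[0.034, -0.09, 0.109, 0.001, 1.422]
```

View pics/t24c.png

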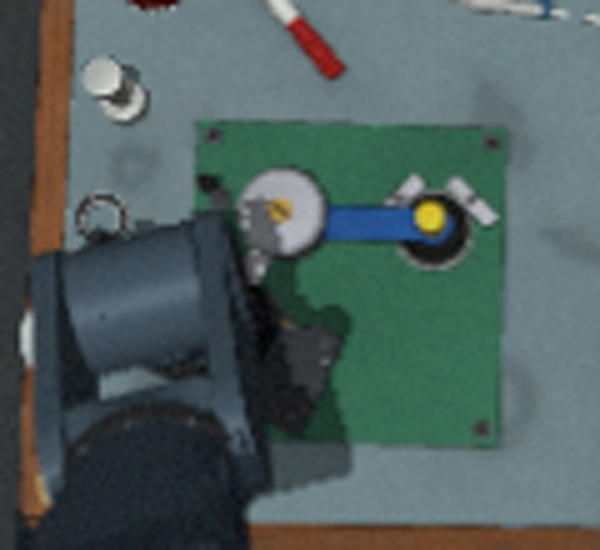

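servo_tool(
  steps=[0.034, -0.001, -0.002, 0, -0.02, 0.034, -0.002, -0.004, 0, -0.03, 0.034, -0.002, -0.004, 0, -0.03],
)

```text
time: 33.83
position: [0.4909, 0.2505, 0.2807]
tool_rot: [0.19, 0.982, 0.003, 0.001]
ft_force: [-0.3, 12.6, -1.8]
grip_width: 0.0342
```

Run:
```python
from r import *
st(); arc([150,143,136,129,122,115,108,101,94,87,80,74.5])
```

```text
t 33.83 tip [0.4909 0.2505 0.0985] yaw 68.14 F [-0.3 12.6 -1.8] g 0.0342
[0.034, 0.003, 0.015, 0.001, 0.142]
[0.034, 0.0, 0.028, 0.001, 0.264]
[0.034, -0.004, 0.04, 0.001, 0.386]
[0.034, -0.01, 0.053, 0.001, 0.509]
[0.034, -0.017, 0.064, 0.001, 0.631]
[0.034, -0.026, 0.074, 0.001, 0.753]
[0.034, -0.036, 0.083, 0.001, 0.875]
[0.034, -0.046, 0.091, 0.001, 0.997]
[0.034, -0.058, 0.098, 0.001, 1.119]
[0.034, -0.071, 0.103, 0.001, 1.242]
[0.034, -0.083, 0.107, 0.001, 1.364]
[0.034, -0.094, 0.108, 0.001, 1.46]
```

Home. Now stroke 3.

servo_tool(
  steps=[0.034, 0.003, 0.016, 0.001, 0.142, 0.034, 0.0, 0.029, 0.001, 0.264, 0.034, -0.004, 0.041, 0.001, 0.386, 0.034, -0.01, 0.054, 0.001, 0.509, 0.034, -0.017, 0.065, 0.001, 0.631, 0.034, -0.026, 0.075, 0.001, 0.753, 0.034, -0.036, 0.084, 0.001, 0.875, 0.034, -0.046, 0.092, 0.001, 0.997, 0.034, -0.058, 0.099, 0.001, 1.119, 0.034, -0.071, 0.104, 0.001, 1.242, 0.034, -0.083, 0.108, 0.001, 1.364, 0.034, -0.094, 0.109, 0.001, 1.46],
)

```text
time: 35.33
position: [0.6171, 0.3155, 0.2785]
tool_rot: [0.796, 0.605, -0.002, -0.002]
ft_force: [-3.3, 3.8, 0.2]
grip_width: 0.0339
```

servo_tool(
  steps=[0.034, 0.0, 0.003, 0, 0.01, 0.034, 0.0, 0.004, 0, 0.02, 0.034, 0.0, 0.004, 0, 0.02],
)

```text
time: 35.7
position: [0.6185, 0.3151, 0.2784]
tool_rot: [0.802, 0.598, -0.004, -0.004]
ft_force: [-9.0, 6.3, 2.2]
grip_width: 0.0336
```

Run:
```python
from r import *
st(); arc([81,88,95,102,109,116,123,130,137,144,151,157.5]);
```

```text
t 35.7 tip [0.6185 0.3151 0.0962] yaw -16.55 F [-9.   6.3  2.2] g 0.0336
[0.034, -0.0, -0.013, -0.002, -0.132]
[0.034, -0.003, -0.026, -0.002, -0.254]
[0.034, -0.007, -0.039, -0.001, -0.376]
[0.034, -0.013, -0.051, -0.001, -0.498]
[0.034, -0.02, -0.062, -0.001, -0.621]
[0.034, -0.028, -0.073, -0.001, -0.743]
[0.034, -0.038, -0.082, -0.001, -0.865]
[0.034, -0.049, -0.09, -0.001, -0.987]
[0.034, -0.06, -0.097, -0.001, -1.109]
[0.034, -0.073, -0.102, -0.001, -1.231]
[0.034, -0.085, -0.106, -0.0, -1.354]
[0.034, -0.098, -0.108, -0.0, -1.467]
```

servo_tool(
  steps=[0.034, 0.0, -0.014, -0.002, -0.132, 0.034, -0.003, -0.027, -0.002, -0.254, 0.034, -0.007, -0.04, -0.001, -0.376, 0.034, -0.013, -0.052, -0.001, -0.498, 0.034, -0.02, -0.063, -0.001, -0.621, 0.034, -0.028, -0.074, -0.001, -0.743, 0.034, -0.038, -0.083, -0.001, -0.865, 0.034, -0.049, -0.091, -0.001, -0.987, 0.034, -0.06, -0.098, -0.001, -1.109, 0.034, -0.073, -0.103, -0.001, -1.231, 0.034, -0.086, -0.107, -0.001, -1.354, 0.034, -0.099, -0.109, -0.001, -1.467],
)

```text
time: 37.2
position: [0.4901, 0.2504, 0.2807]
tool_rot: [0.194, 0.981, 0.003, 0.002]
ft_force: [5.1, 29.2, -13.4]
grip_width: 0.034
```

servo_tool(
  steps=[0.034, 0.0, -0.001, 0, 0, 0.034, 0.0, -0.001, 0, 0],
)

```text
time: 37.45
position: [0.4902, 0.2507, 0.2806]
tool_rot: [0.196, 0.981, 0.003, 0.002]
ft_force: [1.7, 11.4, -4.6]
grip_width: 0.0338
```

Run:
```python
from r import *
st()
```

```text
t 37.45 tip [0.4902 0.2507 0.0984] yaw 67.4 F [ 1.7 11.4 -4.6] g 0.0338
```

servo_tool(
  steps=[0.034, 0.0, 0.005, 0, 0, 0.034, 0.0, 0.008, 0, 0, 0.045, 0.0, 0.008, 0, 0, 0.045, 0.0, 0.008, -0.03, 0, 0.045, 0.0, 0.008, -0.07, 0, 0.045, 0.0, 0.008, -0.1, 0],
)

```text
time: 38.2
position: [0.492, 0.2556, 0.382]
tool_rot: [0.195, 0.981, -0.0, 0.0]
ft_force: [-0.6, 0.8, -0.8]
grip_width: 0.0448
```

Run:
```python
from r import *
st(); pr([(.045,.46,.10,.2,-15)])
```

```text
t 38.2 tip [0.492  0.2556 0.1998] yaw 67.48 F [-0.6  0.8 -0.8] g 0.0448
[0.045, -0.03, -0.156, -0.0, 1.44]
```

servo_tool(
  steps=[0.045, 0.0, -0.03, 0, 0.18, 0.045, 0.0, -0.06, 0, 0.36, 0.045, -0.01, -0.09, 0, 0.54, 0.045, -0.02, -0.12, 0, 0.72, 0.045, -0.03, -0.156, 0, 0.9, 0.045, -0.03, -0.156, 0, 1.08, 0.045, -0.03, -0.156, 0, 1.26, 0.045, -0.03, -0.156, 0, 1.44, 0.045, -0.03, -0.156, 0, 1.44],
)

```text
time: 39.33
position: [0.4598, 0.1001, 0.3805]
tool_rot: [0.793, 0.609, -0.0, -0.0]
ft_force: [-0.3, -0.2, -0.0]
grip_width: 0.0446
```

Run:
```python
from r import *
st(); shot('wrist','wrist25'); 
for n in ('top','scene'):
    c=shot(n,n+'25')
P=load('top25')['pixels'][145:255,145:265]; cv2.imwrite('pics/t25c.png',cv2.resize(P,None,fx=5,fy=5,interpolation=cv2.INTER_CUBIC))
a=load('scene25')['pixels'][170:350,100:290]; cv2.imwrite('pics/s25c.png',cv2.resize(a,None,fx=3.3,fy=3.3,interpolation=cv2.INTER_CUBIC))
```

```text
t 39.33 tip [0.4598 0.1001 0.1983] yaw -14.91 F [-0.3 -0.2 -0. ] g 0.0446
```

View pics/wrist25.png

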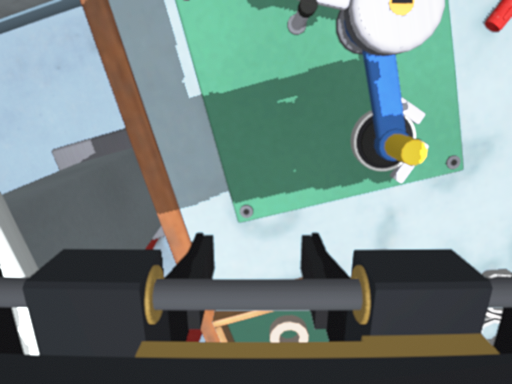

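View pics/t25c.png

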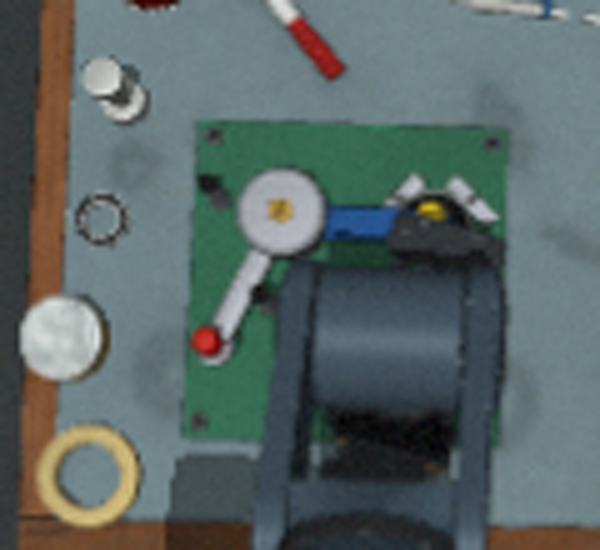

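View pics/s25c.png

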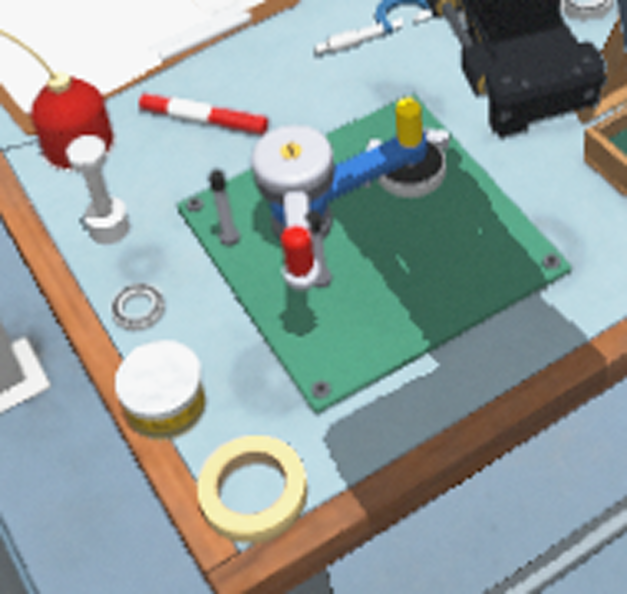

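Run:
```python
from m import *
from r import *
c=load('wrist25'); s=load('scene25'); t=load('top25')
a=cen(masks(c)['yel'],(370,120,440,180)); b=cen(masks(s)['yel'],(205,190,240,225)); print(a,b,tri(c,a[0],s,b[0]))
r=cen(masks(t)['red'],(178,205,195,222)); q=cen(masks(s)['red'],(175,225,205,262)); print(r,q,tri(t,r[0],s,q[0]))
k,_=tri(t,r[0],s,q[0]); print('handle ang',np.degrees(np.arctan2(k[1]-.209,k[0]-.589)))
pr([(.045,.50,.15,.22,-15)])
for n in ('wrist7','wrist25'):
    im=load(n)['pixels']; x,y=(333,43) if n=='wrist7' else (401,14)
    cv2.imwrite('pics/br_'+n+'.png',cv2.resize(im[max(0,y-30):y+30,x-30:x+30],None,fx=8,fy=8,interpolation=cv2.INTER_CUBIC))
```

```text
(array([405.60186263, 148.97788126]), np.int32(859)) (array([223.41052632, 206.51578947]), np.int32(95)) (array([0.58856732, 0.10089924, 0.07255444]), np.float64(0.00032714066773005854))
(array([185.75      , 212.79166667]), np.int32(24)) (array([189.79411765, 245.37254902]), np.int32(102)) (array([0.49049455, 0.25893866, 0.11361237]), np.float64(0.0001361308362990588))
handle ang 153.1166592802066
[0.045, 0.058, 0.026, -0.022, 0.002]
```

The post height fell from about 83 to 72.6 mm, so the screw turned about 3.2 rad, and the knob is at about 153° near the home post. I'll move for one clean view of the head and the seat.

servo_tool(
  steps=[0.045, 0.03, -0.01, -0.02, 0, 0.045, 0.06, -0.02, -0.04, 0, 0.045, 0.06, -0.02, -0.04, 0, 0.045, 0.06, -0.02, -0.04, 0],
)

```text
time: 39.98
position: [0.4559, 0.1632, 0.4201]
tool_rot: [0.793, 0.609, -0.001, -0.0]
ft_force: [-0.6, -0.5, -0.0]
grip_width: 0.0449
```

Run:
```python
from r import *
st(); c=shot('wrist','wrist26')
P=c['pixels'][0:250,230:512]; cv2.imwrite('pics/w26c.png',cv2.resize(P,None,fx=2.4,fy=2.4,interpolation=cv2.INTER_CUBIC))
```

```text
t 39.98 tip [0.4559 0.1632 0.2379] yaw -14.93 F [-0.6 -0.5 -0. ] g 0.0449
```

View pics/w26c.png

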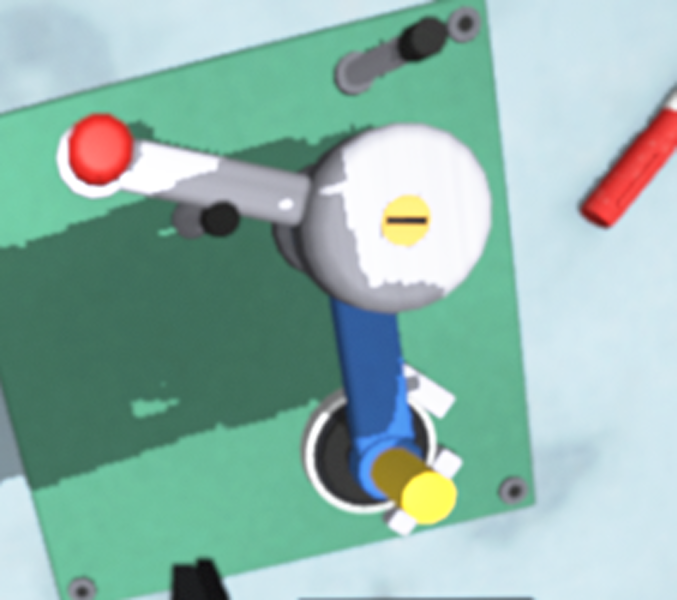

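The black line runs along about −15° in world terms, against −1° before tightening. With the 10 mm drop that makes about half a turn plus 14°, roughly 3.3 rad. The handle rests at the home post (220,218 in the crop), the foot is on the bearing, and the robot is clear.

Run:
```python
from rig import hand_in
print(hand_in())
```

```text
the job is handed in; nothing more can be done
None
```

The bearing is clamped in the fixture, and I handed the job in at about 40 s of the 72 s allowed; no verdict was reported.

- **Bearing:** I slid it along the plate without lifting it. The first pushes jammed 2–3 mm short of one bar, so I reseated it by pushing from inside its bore. The last measurement put both bars 30.8 and 30.9 mm from its centre, against a radius of 31 mm.
- **Clamp arm:** I swung it round until the force rose to about 7 N against the stop. The yellow post then measured (0.589, 0.101), directly over the seat.
- **Tightening:** I worked the handle through three full strokes, stop to stop, and left it at the home post.
    - **Screw:** The post sank from about 83 to 72.6 mm, which is about 3.2 rad. The line on the brass disc suggests about 3.4 rad. The two differ slightly, but both are past the 2.6 rad at which the clamp is firm and below the 4.8 rad stop.
    - **Handle:** The knob's final bearing read 153° against a nominal 155°. That fits a fixture yaw of −1 to −2°, and the handle had been pressed against the home post at about 11 N before release.

The highest wrist force I read was about 32 N, when the handle reached the home post. None of the bystanders was touched, as far as the last pictures showed.

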